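# Set the vial bracket of a counting bench to its index line and clamp it

### The arm

A 6-joint arm with a two-finger parallel gripper is mounted at the origin on the work surface. World frame = base frame: x ahead of the robot, y to its left, z up, the work surface at z = 0. Lengths are in mm, angles in rad, forces in N, time in s.
With the tool pointing down it reaches from about 325 to 1000 mm from the base axis. Payload 5.1 kg.
Tool frame: the origin (TCP) lies midway between the tips of the shut fingers; the grasp point (between the pads) lies 19 mm behind it; z points along the fingers, y is the direction in which the jaws open and shut (so a half turn about z gives the same grasp; the last joint's range is limited). The gripper opens to 85 mm and grips with 20 to 120 N. Pads are 22 mm wide; open, the fingers measure 114 mm over their backs; the gripper's body (76 mm by 85 mm) begins 54 mm behind the grasp point. The pads swing forward as they close: fully open they stand 13 mm farther back than shut.
Start: joints at [1.157, 0.124, 1.65, -0, 1.367, -0.083], TCP at [211.14, 614.739, 209.122] pointing down, gripper open.
Joint ranges: [-2.61, 2.61], [-1.02, 2.33], [0.03, 2.71], [-1.35, 4.49], [0.32, 2.68], [-2.91, 2.91]. Speed limits (rad/s): [2.57, 2.57, 3.14, 3.14, 3.14, 3.14].

### API

Orientations are given as a rotation vector (axis times angle).
In Python, from station import arm gives the robot as it stands.
- The arm moves only by the tool carry_out, never from a script. Its argument "deltas" is one flat list of numbers, 4 for each row, row after row: the shift along the tool's x, y, z in m, then the turn about the tool's z in degrees. A call has 1 to 10 rows; each row shifts and turns the pose as measured when the row begins, along the tool's axes as they then stand; what a row does not reach is not made up. A row lasts 1/8 s, in which the tool goes at most 62.5 mm and 10.7 degrees, less where a joint would pass 70% of its speed; a pose out of reach is approached as far as the arm can. A call is refused whole if a number of a shift passes 0.0625 or a number of a turn 10.7, either way. A call with a gripper value outside its range is refused whole. "grip" is the closure, from 0 (fully open) to 1 (shut), set as the call begins (left out, the last holds). The fingers move at their own pace and stop on an object; "newtons" is the grip in N (left out, the last holds). Time passes only in rows, so rows that do not move let the fingers close. It gives the time, the measured TCP pose, the force and the opening at its end, in the units of the state.
- arm.state(): the state, without advancing time (a new reading comes with each control period).
- arm.read_camera(name): name is "scene" or "top" or "wrist"; returns a dict with "img" (420x560x3 uint8, red, green, blue), "mtx" (3x3 intrinsics, pixels), "world_from_camera" (4x4, takes a point from camera to world coordinates). Camera axes: x right, y down, z forward; pixel columns grow to the right and rows downward; lengths in mm; the calibration is good to about 2 mm. A picture is of the moment at which its call begins. There is no depth.
- arm.job_done(): hands the job in, once; it reports no verdict.
Trained networks look in the newest picture that a camera, given by its name, has taken for a name from the list of things; names that differ only in an ending like _2 or _b are one class to them, and where a whole thing is asked for, a point or a joint stands for the part that bears it (a point fixed in the world has none). Each returns a list of dicts, best first, with "conf" (0 to 1); they miss things now and then, are a little off and sometimes report something else, mostly with a low value. They report only what shows in the picture. A call takes as long as a camera call. They do not tell look-alikes from the thing itself.
- arm.regions_of(camera, name): "region" (420x560 bool, what is visible of it).
- arm.pinpoint(camera, name): "point" ([x, y, z] in mm, in world coordinates, good to about 4 mm: a listed point, or the origin of a listed thing).
The state is a dict: "t": time; "qpos": joint angles; "joint_vel": joint speeds; "effort": joint torques, N m; "position": TCP position; "ee_rot": TCP orientation; "ft_force": force on the tool from outside, world axes, zero at the start; "torque": the same for the moment, N m; "opening": finger opening in mm.
Only numpy, scipy, OpenCV 4.12 (cv2) and the standard library are available. Lean on these libraries where they do the work, as an engineer would, in place of code of your own. Each camera call takes 0.05 s, during which the arm holds its last target.

### The job

On the small counting bench, slide the slotted vial bracket along its two bolts towards the detector probe until the probe-side face of its upright is level with the line on the index tab. Then swing the black clamping lever clockwise until the bracket is clamped hand-tight, without over-tightening it. Leave the probe untouched and the two vials and the lead pot where they stand.

Things in the scene. Friction and masses are not known exactly. Their poses are not given: they have to be found in the camera images.
- bench: Fixed aluminium base plate, 130 x 430 x 12 mm, flat on the work surface; origin at the centre of its underside, z up, y along its length. The bracket slides along this y; the detector probe is at the +y end, the clamping lever (bolt axis at y = -118 mm) towards the -y end. Its pose differs from run to run. An engraved scale runs along its +x half.
- bracket: Loose stainless angle bracket, 0.55 to 0.75 kg; origin under its foot, axes as the bench's (2 degrees of play). Foot 50 mm wide, y from -80 to +75 mm, 8 mm thick, two 10 mm slots in line round two 8 mm bolts in the plate: it slides 50 mm along y, 1 mm side play, captive under the bolt heads. Upright at its +y end 75 mm high. Slides with 3 to 9 N moved low; pushed near its top it tips and jams.
- bracket_grip (a point): Grip point on the bracket: centre of its upright plate, 38 mm above the foot's underside (50 mm above the work surface), half-way up. The plate is 46 mm wide along x, 10 mm thick along y (65 to 75 mm from the bracket's origin); its x edges are free. A white vial cup, 37 mm across, sticks out of its +y side, its rim 14 mm above this point.
- bracket_edge (a point): Point on the probe-side (+y) end face of the bracket, common to foot and upright, at the +x edge of the foot, level with the foot's top. This face has to be level with the index line (same y along the bench).
- index_line (a point): The mark: inner end of the white line on the index tab, a dark steel tab 38 x 12 x 3 mm fixed on the +x edge of the bench plate, 6 mm clear of the bracket's foot; a small screw head stands 3 mm on it. The line runs along the bench's x; axes as the bench's. Its place along y differs from run to run; the bracket always starts 10 to 50 mm short of it, towards -y.
- clamp: Steel hub of the clamping lever, flange 36 mm across; origin on the bolt axis at the flange's serrated underside, about on top of the bracket's foot, 20 to 23 mm above the work surface; z up. Coarse right-hand thread: clockwise seen from above tightens and presses the flange on the foot. The handle can be re-indexed on the hub, so neither this yaw nor the handle's direction tells how loose it is.
- clamp_hub (a point): Point on the clamp bolt's axis 20 mm above the flange's underside, inside the black plastic hub of the lever (23 mm across, its top 28 mm above the flange's underside).
- handle_end (a point): Near the end of the black lever handle, a round bar 13 mm thick: 60 mm from the bolt axis (the handle ends at 75 mm), 48 to 51 mm above the work surface. Starts loose, pointing from 35 deg left to 135 deg right of bench +x. Clockwise it turns with about 1 N here for an unknown 5 to 110 deg, then bites: 5 N more per 7 deg. Hand-tight is 10 N here (8 to 12); 15 N is too much. It stays as left.
- probe: Fixed detector probe, a cylinder 56 mm across lying along the bench's y in two black saddles, its axis 57 mm above the work surface; origin at the centre of the top of the bench plate. Its face looks to -y, 74 mm on the +y side of this origin. Do not touch.
- vial_a_centre (a point): Middle of a capped white vial, 28 mm across, 61 mm high, standing near the bench; leave alone.
- vial_b_centre (a point): Middle of a second, equal vial; leave alone.
- pot_centre (a point): Middle of a small grey lead pot, 54 mm across, 70 mm high, standing near the bench; leave alone.
Mind the look-alikes: they are no part of the job. Several things have the shape of the bracket; the one meant has the colours described above.

How it is judged (in metres and radians):
On the way, in this order (a step that is already met when the one before it is completed fails the run):
1. the bracket stands at the index line, lever still loose (y of bracket_edge in the frame of index_line between -0.0025 and 0.0025 m and contact force between clamp and bracket below 20 N), for 0.2 s.
2. the lever clamps the bracket (contact force between clamp and bracket above 28 N), for 0.2 s.
At the end, for the whole second after the job is handed in: The probe-side face of the bracket is within 2.5 mm of the index line, the foot lies flat, and the lever's flange presses it on the plate with more than 28 N (about 7 N of push at the handle end), with everything released and at rest (y of bracket_edge in the frame of index_line between -0.0025 and 0.0025 m and angle between bracket's own z axis and vertical below 0.03 rad and contact force between clamp and bracket above 28 N and linear speed of bracket below 0.01 m/s); the robot touches nothing.
It fails at once if the clamp is over-tightened, or the bracket is jammed hard under it (flange and foot press with more than 75 N; about 15 N of push at the handle end) (contact force between clamp and bracket above 75 N).
It fails at once if the detector probe is touched (contact force between any of the arm, the fingers, bracket and probe above 2 N).
It fails at once if a vial or the lead pot is moved (distance of any of vial_a_centre, vial_b_centre, pot_centre from where it was at the start of the episode above 0.015 m).
It also fails if it takes over 58 s, if anything falls off the work surface, if the arm or the gripper's body presses on something with over 40 N, if the wrist force passes 120 N, or if a joint passes its speed limit or range.

## Working session

There is one attempt and no reset: what is moved stays moved. The work goes in short steps, Python scripts to look and compute and a tool call to move; the robot and the scene stay as the last step left them, time stands still between calls to the robot, and variables do not carry over. Pictures are saved under pics/ and viewed, and the job is handed in when it is done.

Besides the shell and the picture viewer there is one more tool, called after "Call:" as name(argument=value, ...), one argument or row to a line, values as JSON. carry_out: Moves the arm, as the interface text tells. Its arguments: {"type":"object","properties":{"deltas":{"type":"array","items":{"type":"number"}},"grip":{"type":"number"},"newtons":{"type":"number"}},"required":["deltas"]}

```bash
mkdir -p pics; ls
cat > h.py <<'E'
import numpy as np, cv2
from station import arm
def save(c,n,r=None,s=1):
    im=c["img"][:,:,::-1]
    if r: im=im[r[1]:r[3],r[0]:r[2]]
    if s!=1: im=cv2.resize(im,None,fx=s,fy=s,interpolation=cv2.INTER_CUBIC)
    cv2.imwrite("pics/"+n,im)
def ray(c,px,z):
    T=c["world_from_camera"];d=T[:3,:3]@np.linalg.inv(c["mtx"])@[px[0],px[1],1]
    o=T[:3,3];return o+d*(z-o[2])/d[2]
def proj(c,p):
    T=c["world_from_camera"];q=T[:3,:3].T@(np.array(p)-T[:3,3]);u=c["mtx"]@q;return u[:2]/u[2]
E
python3 - <<'E'
from h import *
np.set_printoptions(precision=1,suppress=True)
s=arm.state();print(s)
for n in ["scene","top"]:
    c=arm.read_camera(n);save(c,n+"0.png")
    for k in ["bench","bracket","bracket_grip","bracket_edge","index_line","clamp","clamp_hub","handle_end","probe","vial_a_centre","pot_centre"]:
        print(n,k,[(d["point"],round(d["conf"],2),proj(c,d["point"])) for d in arm.pinpoint(n,k)][:4])
E
```

```text
pics
{'t': 0.0, 'qpos': array([ 1.2,  0.1,  1.7,  0. ,  1.4, -0.1]), 'joint_vel': array([-0.,  0., -0.,  0., -0.,  0.]), 'effort': array([  0. , -42.4, -36.5,  -0. ,   0. ,   0. ]), 'position': array([210.9, 614.2, 207.9]), 'ee_rot': array([-0.5, -3.1,  0. ]), 'ft_force': array([ 0.1, -0.3,  0.2]), 'torque': array([-0.1,  0. ,  0. ]), 'opening': 85.48752061814228}
scene bench [([533.8, 95.5, 1.0], 0.62, array([288.1, 192.7])), ([514.7, 5.0, 9.0], 0.6, array([251.1, 203.9]))]
scene bracket [([562.7, -269.8, -0.8], 0.95, array([149.8, 288.3])), ([515.1, 7.8, 9.8], 0.71, array([252.2, 203.2]))]
scene bracket_grip [([529.1, 73.7, 52.2], 0.82, array([279.3, 181.7])), ([534.6, -339.2, 35.6], 0.78, array([104.2, 289.3]))]
scene bracket_edge [([555.6, 78.7, 20.7], 0.76, array([288.1, 196.9])), ([511.2, -333.7, 12.3], 0.63, array([106.7, 283.8])), ([707.1, 239.7, 30.3], 0.18, array([388.3, 203.8]))]
scene index_line [([567.7, 110.9, 13.4], 0.42, array([302.5, 195.6]))]
scene clamp []
scene clamp_hub [([510.1, -20.4, 38.8], 0.8, array([239.4, 199.9]))]
scene handle_end [([524.7, -82.9, 46.6], 
[... 499 characters left out ...]
8, -333.3, 35.7], 0.56, array([483.6, 260.6]))]
top bracket_edge [([506.9, -332.4, 11.0], 0.78, array([478.1, 276.4])), ([553.4, 75.9, 18.2], 0.67, array([245.4, 250.2]))]
top index_line [([567.2, 109.9, 10.7], 0.49, array([226.5, 242.9]))]
top clamp [([512.0, -18.1, 23.5], 0.81, array([299.6, 273.7])), ([663.2, 112.1, 32.5], 0.63, array([224.9, 187.1]))]
top clamp_hub [([508.0, -20.4, 38.7], 0.8, array([301.4, 275.7]))]
top handle_end [([526.9, -82.1, 51.4], 0.65, array([338.6, 263.9]))]
top probe []
top vial_a_centre [([707.5, 239.8, 30.7], 0.78, array([153.3, 163.1]))]
top pot_centre [([676.5, 175.2, 34.8], 0.72, array([188.9, 179.5])), ([705.0, 237.3, 32.8], 0.25, array([154.4, 164.1]))]
```

View pics/scene0.png

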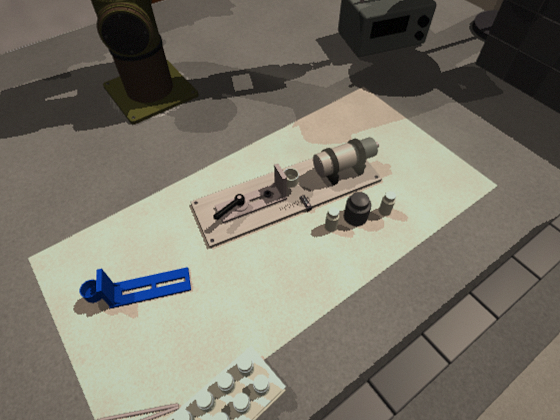

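View pics/top0.png

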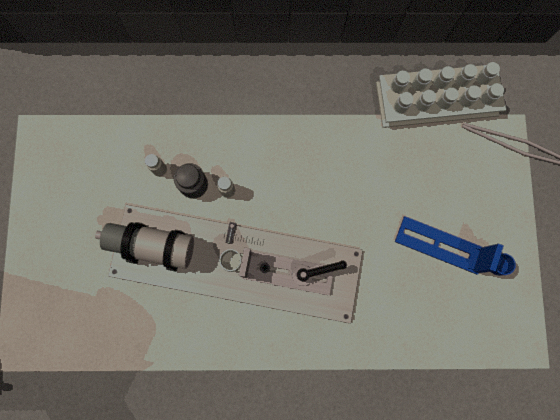

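Run:
```python
from h import *
import cv2
im=cv2.imread("pics/top0.png")[200:330,120:400]
cv2.imwrite("pics/top0c.png",cv2.resize(im,None,fx=2.85,fy=2.85,interpolation=cv2.INTER_CUBIC))
im=cv2.imread("pics/scene0.png")[130:260,170:420]
cv2.imwrite("pics/scene0c.png",cv2.resize(im,None,fx=3.2,fy=3.2,interpolation=cv2.INTER_CUBIC))
```

```text
(no output)
```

View pics/top0c.png

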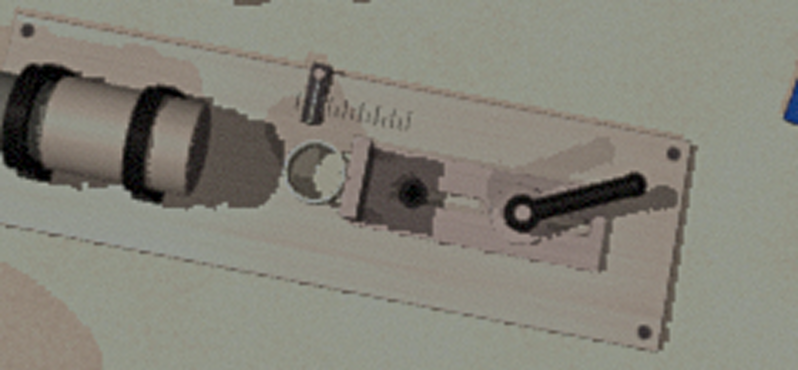

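View pics/scene0c.png

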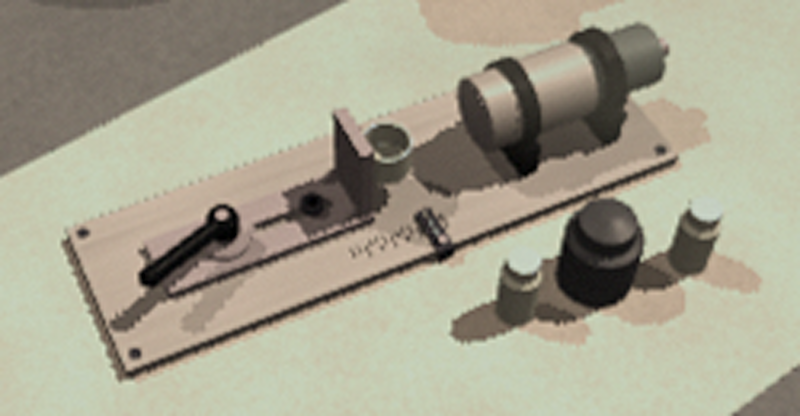

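Stainless bracket: scene (250,204) / top (285,272), on the bench plate with the white cup and black lever. The blue one at scene (140,288) / top (455,245) lies loose on the mat and is the look-alike. The enlarged crops confirm that the bench one is meant. Next is the bench pose.

```bash
cat >> h.py <<'E'
from scipy.spatial.transform import Rotation as Ro
def todelta(p,yaw):
    """tool-axis delta to target p (mm), tool y axis at world yaw (deg)"""
    s=arm.state();R=Ro.from_rotvec(s["ee_rot"]).as_matrix()
    d=R.T@(np.array(p)-s["position"])
    ty=np.degrees(np.arctan2(R[1,1],R[0,1])); 
    a=(ty-yaw+90)%180-90   # cw positive (tool z down)
    return d,a,ty
E
python3 - <<'E'
from h import *
np.set_printoptions(precision=1,suppress=True)
print(arm.state()["qpos"].round(3))
c=arm.read_camera("top")
sc=[ray(c,p,12) for p in [(130,210.5),(356,253.5),(346,316.5),(114.5,271.5)]]
print(np.array(sc)); m=np.mean(sc,0);print("mid",m)
for a,b in [(1,0),(2,3)]:
    d=sc[a]-sc[b]; print(np.degrees(np.arctan2(d[0],d[1])), np.hypot(*d[:2]))
for n in ["scene","top"]:
    c=arm.read_camera(n)
    for k in ["vial_a_centre","vial_b_centre","pot_centre"]:
        print(n,k,[(d["point"],round(d["conf"],2)) for d in arm.pinpoint(n,k)][:4])
print(todelta((527,75,200),-10))
E
```

```text
[ 1.2  0.1  1.6  0.   1.4 -0.1]
[[ 625.4  282.6   12. ]
 [ 547.7 -118.7   12. ]
 [ 439.   -98.1   12. ]
 [ 517.3  304.3   12. ]]
mid [532.3  92.5  12. ]
-169.03562809522367 408.8418833417768
-168.98610732871447 409.9759888933454
scene vial_a_centre [([702.8, 236.1, 28.7], 0.76)]
scene vial_b_centre [([662.7, 108.5, 36.5], 0.5)]
scene pot_centre [([679.9, 177.3, 34.6], 0.71)]
top vial_a_centre [([706.8, 238.5, 33.9], 0.66)]
top vial_b_centre [([666.2, 115.2, 30.5], 0.58)]
top pot_centre [([679.4, 178.8, 33.1], 0.63)]
(array([-474. , -407.9,    9.1]), np.float64(81.04688952497946), np.float64(71.04688952497946))
```

```bash
cat >> h.py <<'E'
def rows(p,yaw,n):
    d,a,ty=todelta(p,yaw); out=[]
    for i in range(n):
        t=np.radians(a/n*i); v=d/n/1000   # tool frame turned by t about its z
        out.append([round(v[0]*np.cos(t)+v[1]*np.sin(t),4),round(-v[0]*np.sin(t)+v[1]*np.cos(t),4),round(v[2],4),round(a/n,2)])
    print("turn",a,"ty",ty); print([x for r in out for x in r])
E
python3 -c "
from h import *
rows((522,60,200),-11,10)"
```

```text
turn 82.04688952497946 ty 71.04688952497946
[np.float64(-0.0474), np.float64(-0.0424), np.float64(0.0009), np.float64(8.2), np.float64(-0.053), np.float64(-0.0352), np.float64(0.0009), np.float64(8.2), np.float64(-0.0575), np.float64(-0.0272), np.float64(0.0009), np.float64(8.2), np.float64(-0.0608), np.float64(-0.0188), np.float64(0.0009), np.float64(8.2), np.float64(-0.0628), np.float64(-0.0099), np.float64(0.0009), np.float64(8.2), np.float64(-0.0636), np.float64(-0.0008), np.float64(0.0009), np.float64(8.2), np.float64(-0.0631), np.float64(0.0082), np.float64(0.0009), np.float64(8.2), np.float64(-0.0612), np.float64(0.0172), np.float64(0.0009), np.float64(8.2), np.float64(-0.0582), np.float64(0.0257), np.float64(0.0009), np.float64(8.2), np.float64(-0.0539), np.float64(0.0338), np.float64(0.0009), np.float64(8.2)]
```

Call:
carry_out(
  deltas=[-0.047, -0.042, 0, 8.2, -0.053, -0.035, 0, 8.2, -0.057, -0.027, 0, 8.2, -0.06, -0.019, 0, 8.2, -0.0615, -0.01, 0, 8.2, -0.0615, -0.001, 0, 8.2, -0.061, 0.008, 0, 8.2, -0.06, 0.017, 0, 8.2, -0.058, 0.026, 0, 8.2, -0.054, 0.034, 0, 8.2],
)

```text
t: 2.9
position: [508.0, 63.0, 211.3]
ee_rot: [2.46, 1.95, 0.014]
ft_force: [0.5, 1.2, -0.1]
opening: 85.3
```

Run:
```python
from h import *
np.set_printoptions(precision=1,suppress=True)
s=arm.state();print(s["t"],s["position"],s["qpos"])
c=arm.read_camera("wrist");save(c,"w1.png");print(c["world_from_camera"])
for k in ["bracket_grip","bracket_edge","index_line","clamp_hub","handle_end"]:
    print(k,[(d["point"],round(d["conf"],2),proj(c,d["point"])) for d in arm.pinpoint("wrist",k)][:3])
rows((522,60,200),-11,4)
```

```text
2.9 [508.   63.  211.3] [ 0.  -0.2  2.   0.   1.4  0.2]
[[  1.   -0.2  -0.1 526.5]
 [ -0.2  -0.9  -0.3 141.1]
 [  0.    0.3  -1.  376.9]
 [  0.    0.    0.    1. ]]
bracket_grip [([527.0, 76.7, 55.4], 0.72, array([283.4, 169.6])), ([661.4, 108.9, 26.7], 0.38, array([400., 106.]))]
bracket_edge [([554.8, 78.7, 23.2], 0.75, array([306. , 156.6])), ([527.7, -78.0, 53.1], 0.65, array([312.2, 295.3]))]
index_line [([568.5, 105.7, 13.0], 0.82, array([312.3, 128.9]))]
clamp_hub [([511.0, -25.7, 41.9], 0.67, array([288.4, 254.9]))]
handle_end [([529.1, -78.3, 52.8], 0.68, array([313.4, 295.1])), ([513.1, 8.4, 9.6], 0.66, array([282.7, 218.4]))]
turn -1.838183224311706 ty -12.838183224311713
[np.float64(-0.0005), np.float64(0.004), np.float64(0.0027), np.float64(-0.46), np.float64(-0.0006), np.float64(0.004), np.float64(0.0027), np.float64(-0.46), np.float64(-0.0006), np.float64(0.004), np.float64(0.0027), np.float64(-0.46), np.float64(-0.0006), np.float64(0.004), np.float64(0.0027), np.float64(-0.46)]
```

View pics/w1.png

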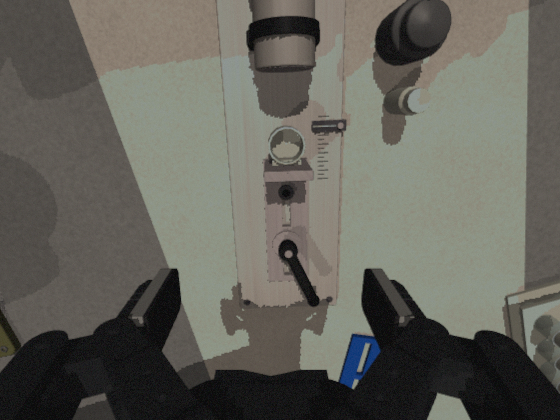

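The wrist view shows the index tab at (328,126), the upright at (288,170), the hub at (288,252) and the handle end at (314,300). I'll enlarge it to measure the gap.

Run:
```python
from h import *
c=arm.read_camera("wrist")
save(c,"w1c.png",(250,100,360,190),7)
```

```text
(no output)
```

View pics/w1c.png

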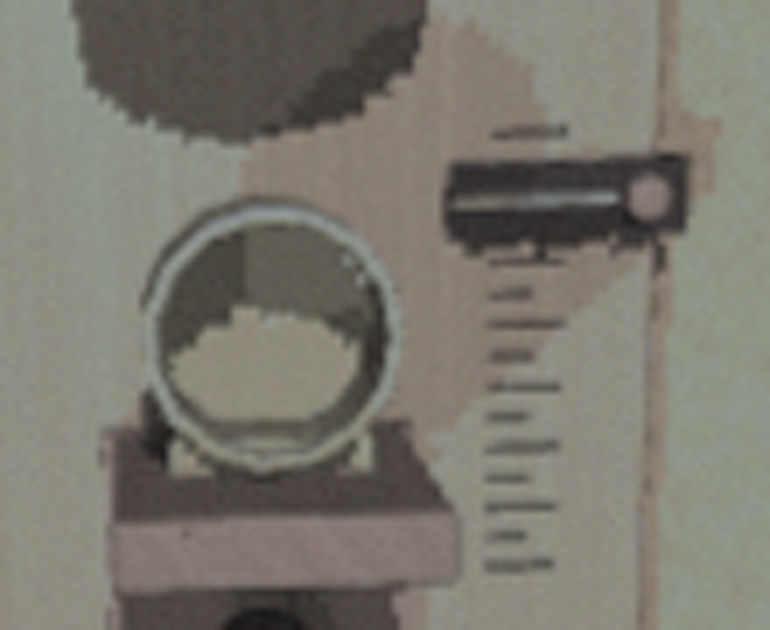

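Run:
```python
from h import *
np.set_printoptions(precision=1,suppress=True)
c=arm.read_camera("wrist")
C=np.array([532.3,92.5]);th=np.radians(-11);ex=np.array([np.cos(th),np.sin(th)]);ey=np.array([-np.sin(th),np.cos(th)])
def b(px,z):
    p=ray(c,px,z);return p,(p[:2]-C)@ex,(p[:2]-C)@ey
f=lambda u,v:(250+u/7-.5,100+v/7-.5)
print("idx",b(f(450,202),15)); print("idx outer",b(f(615,197),15))
for z in (12,20): print("edge L/R",z,b(f(105,430),z),b(f(425,430),z))
print("top edge",b(f(112,517),87),b(f(457,512),87))
print("top back",b(f(112,590),87),b(f(457,580),87))
print("hub",b((288,253),50))
print("handle",b((314,301),50))
# scale ticks direction, plate edges
print("plate +x edge",b(f(645,560),12),b(f(665,60),12))
```

```text
idx (array([568.1, 109.5,  15. ]), np.float64(31.87238366856889), np.float64(23.5636925164163))
idx outer (array([593.7, 104.5,  15. ]), np.float64(57.99599925750532), np.float64(23.51186043185409))
edge L/R 12 (array([506.4,  85.9,  12. ]), np.float64(-24.13800704610667), np.float64(-11.375880943288351)) (array([557.8,  74.2,  12. ]), np.float64(28.55457245280459), np.float64(-13.062805435411375))
edge L/R 20 (array([506.8,  87.2,  20. ]), np.float64(-23.982933891609132), np.float64(-10.041456787940795)) (array([557.1,  75.8,  20. ]), np.float64(27.55258625998959), np.float64(-11.691338649576151))
top edge (array([508.5,  86.5,  87. ]), np.float64(-22.18730745620762), np.float64(-10.434233736125359)) (array([553.2,  77. ,  87. ]), np.float64(23.477864144806986), np.float64(-11.23418342127583))
top back (array([506.3,  76.8,  87. ]), np.float64(-22.545832555621544), np.float64(-20.33764497697655)) (array([551.5,  67.9,  87. ]), np.float64(23.586840896442325), np.float64(-20.462126704283783))
hub (array([510.6, -15.9,  50. ]), np.float64(-0.644733770448959), np.float64(-110.58678925638536))
handle (array([527.9, -84.9,  50. ]), np.float64(29.565593606545157), np.float64(-174.95208815064842))
plate +x edge (array([589.9,  44.5,  12. ]), np.float64(65.66239999978434), np.float64(-36.15126701858249)) (array([605.2, 123.1,  12. ]), np.float64(65.75705611863056), np.float64(43.942084739248386))
```

```bash
python3 -c "
from h import *
rows((529.9,76.9,110),-11,3)"
```

```text
turn -1.7637328831492027 ty -12.763732883149197
[np.float64(0.005), np.float64(0.0065), np.float64(0.0337), np.float64(-0.59), np.float64(0.005), np.float64(0.0066), np.float64(0.0337), np.float64(-0.59), np.float64(0.0049), np.float64(0.0066), np.float64(0.0337), np.float64(-0.59)]
```

Call:
carry_out(
  deltas=[0.005, 0.0065, 0.034, -0.6, 0.005, 0.0065, 0.034, -0.6, 0.005, 0.0065, 0.034, -0.6, 0, 0, 0, 0],
  grip=0,
)

```text
t: 3.8
position: [529.7, 83.0, 108.6]
ee_rot: [2.408, 2.01, 0.017]
ft_force: [1.0, 0.1, 1.2]
opening: 85.4
```

```bash
python3 -c "
from h import *
c=arm.read_camera('wrist');save(c,'w2.png')
print(arm.state()['position'],arm.state()['t'])
rows((529.9,76.9,24),-11,3)"
```

```text
[531.10824386  82.97285185 110.80500819] 3.85
turn 0.6781413140598147 ty -10.321858685940184
[np.float64(-0.0023), np.float64(-0.0004), np.float64(0.0289), np.float64(0.23), np.float64(-0.0023), np.float64(-0.0004), np.float64(0.0289), np.float64(0.23), np.float64(-0.0023), np.float64(-0.0004), np.float64(0.0289), np.float64(0.23)]
```

View pics/w2.png

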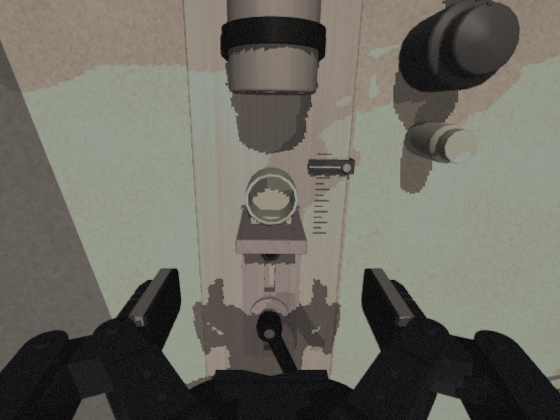

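Call:
carry_out(
  deltas=[-0.003, -0.0005, 0.028, 0.3, -0.002, 0, 0.028, 0.2, -0.001, 0, 0.02, 0, 0, 0, 0, 0],
)

```text
t: 4.35
position: [536.5, 79.8, 43.3]
ee_rot: [2.404, 1.996, 0.041]
ft_force: [0.5, -0.4, -0.5]
opening: 85.1
```

```bash
python3 -c "
from h import *
c=arm.read_camera('wrist');save(c,'w3.png')
print(arm.state()['position'],arm.state()['t'])
rows((529.9,76.9,24),-11,1)"
```

```text
[537.68521277  79.86011312  44.64043762] 4.4
turn 0.3954804113723043 ty -10.604519588627701
[np.float64(-0.0046), np.float64(-0.0078), np.float64(0.0204), np.float64(0.4)]
```

View pics/w3.png

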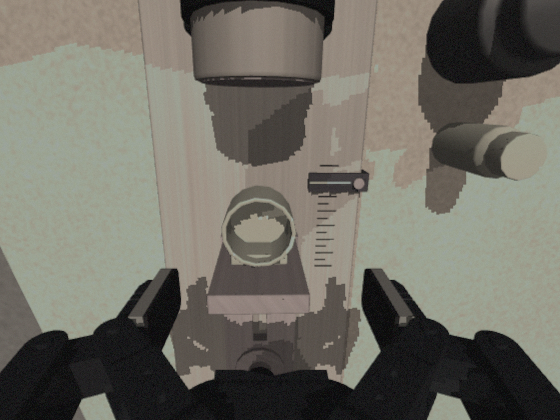

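Call:
carry_out(
  deltas=[-0.0045, -0.0075, 0.01, 0, 0, 0, 0.01, 0, 0, 0, 0, 0],
)

```text
t: 4.78
position: [532.1, 77.1, 27.2]
ee_rot: [2.399, 1.993, 0.053]
ft_force: [1.0, 0.1, 0.2]
opening: 85.4
```

```bash
python3 -c "
from h import *
c=arm.read_camera('wrist');save(c,'w4.png')
print(arm.state()['position'],arm.state()['t'])
rows((529.9,76.9,24),-11,1)"
```

```text
[532.36885789  77.13909643  27.55021605] 4.825
turn 0.42187749548220665 ty -10.578122504517797
[np.float64(-0.0007), np.float64(-0.0025), np.float64(0.0034), np.float64(0.42)]
```

View pics/w4.png

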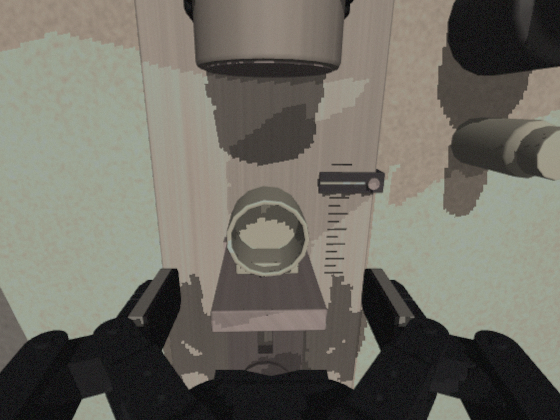

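Call:
carry_out(
  deltas=[-0.001, -0.0025, 0.003, 0, 0, 0, 0, 0],
)

```text
t: 5.08
position: [530.0, 76.6, 24.6]
ee_rot: [2.399, 1.993, 0.054]
ft_force: [-0.3, 0.1, -0.5]
opening: 85.6
```

Call:
carry_out(
  deltas=[0, 0, 0, 0, 0, 0, 0, 0, 0, 0, 0, 0, 0, 0, 0, 0, 0, 0, 0, 0, 0, 0, 0, 0],
  grip=0.6,
  newtons=30,
)

```text
t: 5.82
position: [530.4, 76.6, 25.3]
ee_rot: [2.399, 1.993, 0.054]
ft_force: [-0.1, -0.2, 1.2]
opening: 46.0
```

```bash
python3 -c "
from h import *
c=arm.read_camera('wrist');save(c,'w5.png')
s=arm.state();print(s['position'],s['t'],s['ft_force'],s['opening'])
rows((529.9,76.9,24),-11,1)"
```

```text
[530.34696919  76.64447694  25.27217649] 5.875 [-0.3530132  -0.07374954  1.18404741] 45.75431800618011
turn 0.40465346202057617 ty -10.595346537979422
[np.float64(0.0002), np.float64(-0.0005), np.float64(0.0013), np.float64(0.4)]
```

View pics/w5.png

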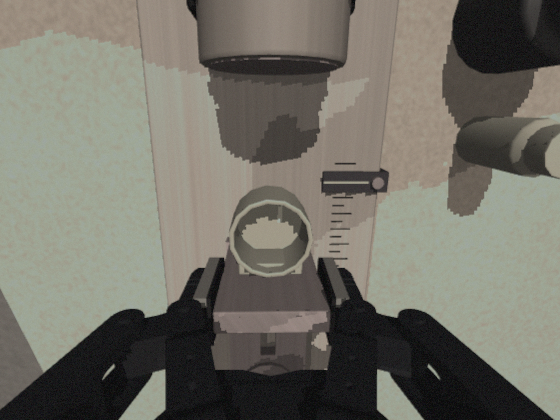

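The pads closed at 46 mm, which is the plate width, so the grasp is good. I'll slide along tool +x (bench +y) in small rows.

Call:
carry_out(
  deltas=[0.004, 0, 0, 0, 0.005, 0, 0, 0, 0.005, 0, 0, 0, 0.005, 0, 0, 0, 0, 0, 0, 0],
)

```text
t: 6.5
position: [534.0, 95.5, 25.3]
ee_rot: [2.397, 1.993, 0.051]
ft_force: [-0.1, -1.8, 1.6]
opening: 46.4
```

```bash
cat > m.py <<'E'
from h import *
import sys
c=arm.read_camera('wrist');save(c,sys.argv[1])
save(c,'c_'+sys.argv[1],(200,130,400,280),4)
s=arm.state();print(s['position'],s['t'],s['ft_force'],s['opening'])
ey=np.array([0.1908,0.9816]);ex=np.array([.9816,-.1908]);d=s['position'][:2]-np.array([530.3,76.6]);print("along",d@ey,"side",d@ex)
E
python3 m.py w6.png
```

```text
[533.9801777   95.45705587  25.28476246] 6.55 [-0.05927111 -0.78232959  1.38180181] 45.71702430869226
along 19.212263948283244 side 0.014536170799619469
```

View pics/w6.png

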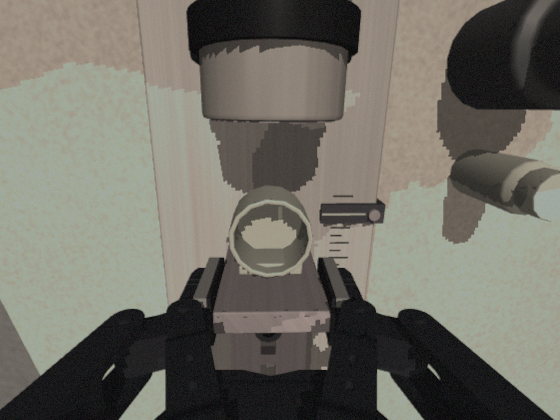

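Call:
carry_out(
  deltas=[0.004, 0, 0, 0, 0.005, 0, 0, 0, 0.005, 0, 0, 0, 0, 0, 0, 0],
)

```text
t: 7.05
position: [536.5, 110.1, 25.3]
ee_rot: [2.397, 1.993, 0.051]
ft_force: [-0.5, -1.7, 1.1]
opening: 46.1
```

```bash
python3 m.py w7.png
```

```text
[536.54436266 110.00839202  25.28573327] 7.1 [ 0.17100991 -0.43056696  1.0277403 ] 45.948540802248324
along 33.985102003557785 side -0.24485481158233366
```

View pics/c_w7.png

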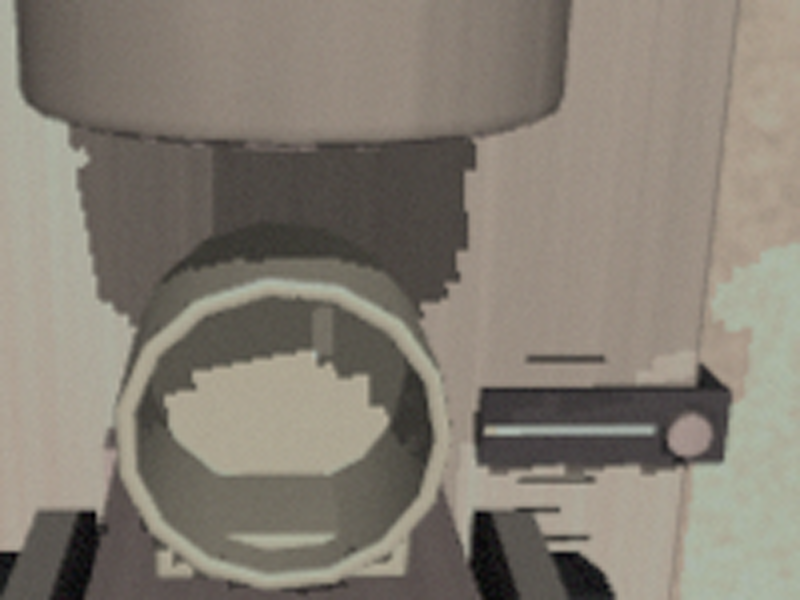

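Run:
```python
from h import *
np.set_printoptions(precision=1,suppress=True)
c=arm.read_camera("wrist");save(c,"w8.png",(210,220,330,310),6.6)
C=np.array([532.3,92.5]);th=np.radians(-11);ex=np.array([np.cos(th),np.sin(th)]);ey=np.array([-np.sin(th),np.cos(th)])
def b(px,z):
    p=ray(c,px,z)[:2]-C;return np.array([p@ex,p@ey])
f=lambda u,v:(200+u/4-.5,130+v/4-.5)
print("idx",b(f(484,431),15),b(f(655,431),15))
print("speck L top",b(f(108,430),12),"R",b(f(470,443),12))
# predicted px of the face corners if y= 23.5
for x in (-25,25):
  for z in (12,20):
    q=proj(c,[*(C+x*ex+23.5*ey),z]);print(x,z,((q+.5)-[200,130])*4)
s=[];
for n in ["scene","top","wrist"]:
    arm.read_camera(n)
    for k in ["bracket_edge","index_line"]:
        for d in arm.pinpoint(n,k)[:2]:
            p=d["point"];print(n,k,(p[:2]-C)@ex,(p[:2]-C)@ey,p[2],round(d["conf"],2))
for n in ["scene","top"]:
    cc=arm.read_camera(n); q=proj(cc,[545,110,15]); print(q); x,y=q.astype(int); save(cc,n+"1c.png",(x-50,y-40,x+50,y+40),8)
```

```text
idx [32.6 22.7] [58.8 22.5]
speck L top [-24.3  22.1] R [31.2 19.5]
-25 12 [102.8 421.4]
-25 20 [ 97.4 442.5]
25 12 [431. 419.]
25 20 [439.1 439.7]
scene bracket_edge 55.49243444658521 -422.2698304629298 10.8 0.82
scene bracket_edge 25.20435449904334 22.319285702874847 22.3 0.7
scene index_line 25.357228340402422 25.201408113291908 14.7 0.5
scene index_line 0.9417291838356987 -115.95064961501643 41.2 0.33
top bracket_edge 60.62149314136373 -420.3559974227935 7.7 0.88
wrist bracket_edge 22.96017643533838 20.76247331264106 21.9 0.91
wrist bracket_edge -4.634353657109106 17.02858673468938 47.4 0.42
wrist index_line -3.3954165775455336 -54.855730295612034 10.8 0.71
wrist index_line 29.550643022662392 20.922941880796177 14.5 0.61
[296.2 189.1]
[226.  255.2]
```

View pics/w8.png

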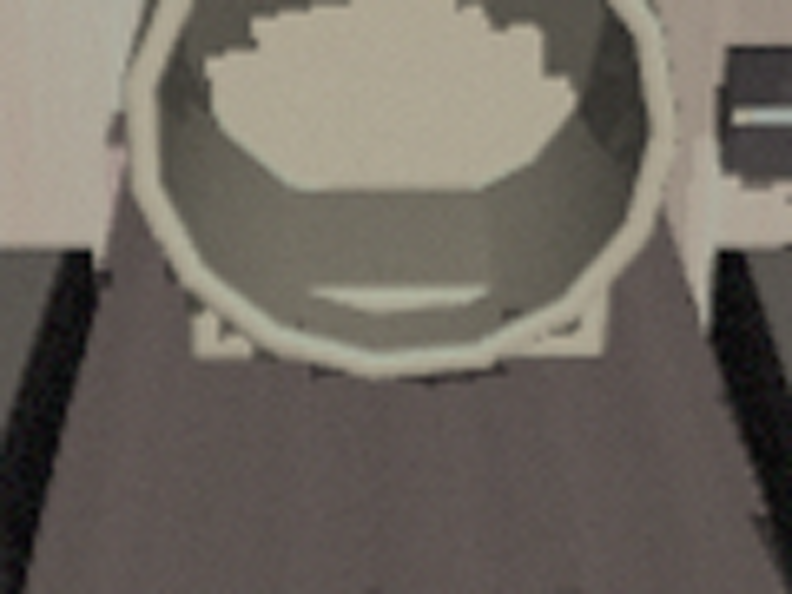

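View pics/top1c.png

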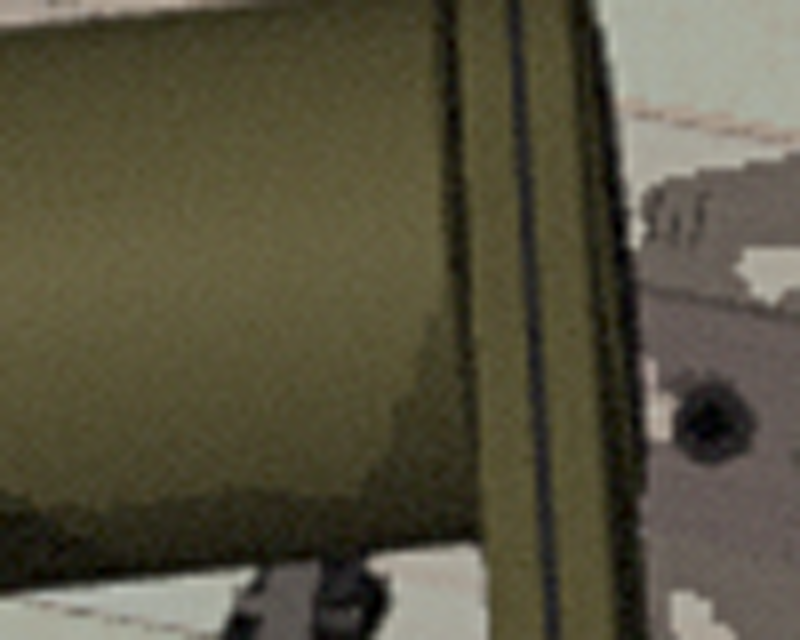

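View pics/scene1c.png

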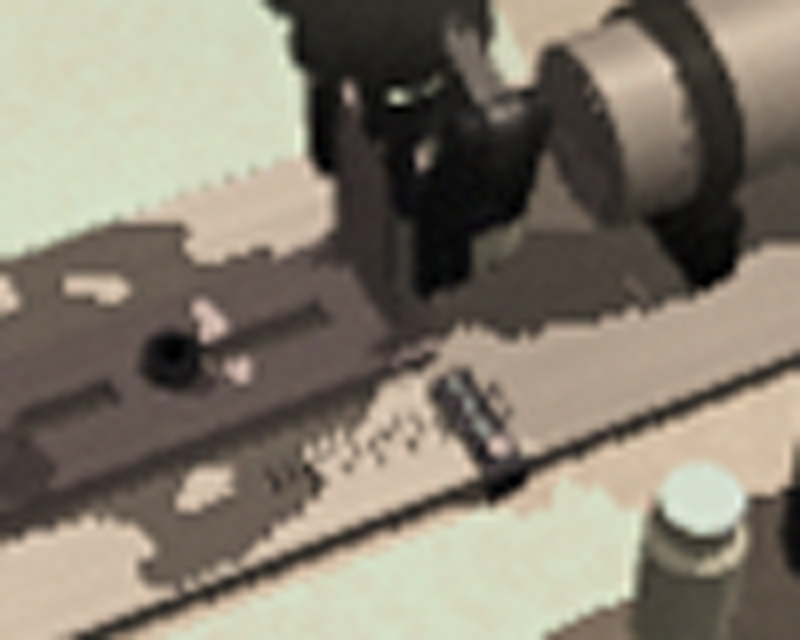

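Within the same picture, the foot face's left bottom corner (237 px row) gives bench y 22.1 mm and the line gives 22.7 mm. That leaves 0.6 mm to go. I'll nudge it, release, lift and look again.

Call:
carry_out(
  deltas=[0.0006, 0, 0, 0, 0, 0, 0, 0],
)

```text
t: 7.95
position: [536.5, 109.6, 25.3]
ee_rot: [2.397, 1.992, 0.049]
ft_force: [0.4, 1.0, 0.4]
opening: 46.0
```

Call:
carry_out(
  deltas=[0, 0, 0, 0, 0, 0, 0, 0, 0, 0, 0, 0, 0, 0, 0, 0, 0, 0, 0, 0],
  grip=0,
)

```text
t: 8.57
position: [536.3, 108.9, 25.0]
ee_rot: [2.396, 1.992, 0.047]
ft_force: [0.7, -0.3, 0.6]
opening: 85.7
```

Call:
carry_out(
  deltas=[0, 0, -0.04, 0, 0, 0, -0.05, 0, -0.01, 0, -0.05, 0, -0.02, 0, -0.03, 0, -0.02, 0, 0, 0, 0, 0, 0, 0],
)

```text
t: 9.32
position: [519.6, 58.6, 199.9]
ee_rot: [2.395, 1.993, 0.046]
ft_force: [-0.3, 0.1, -0.5]
opening: 85.7
```

Run:
```python
from h import *
np.set_printoptions(precision=1,suppress=True)
s=arm.state();print(s["t"],s["position"])
c=arm.read_camera("wrist");save(c,"w9.png")
q=proj(c,[545,108,15]).astype(int);print(q);save(c,"w9c.png",(q[0]-55,q[1]-45,q[0]+55,q[1]+45),7)
c=arm.read_camera("top");save(c,"top2.png")
C=np.array([532.3,92.5]);th=np.radians(-11);ex=np.array([np.cos(th),np.sin(th)]);ey=np.array([-np.sin(th),np.cos(th)])
for n in ["scene","wrist"]:
    arm.read_camera(n)
    for k in ["bracket_edge","index_line","clamp_hub","handle_end"]:
        for d in arm.pinpoint(n,k)[:2]:
            p=d["point"];print(n,k,p,(p[:2]-C)@ex,(p[:2]-C)@ey,round(d["conf"],2))
```

```text
9.325 [519.6  58.6 199.9]
[277 131]
scene bracket_edge [507.9, -335.7, 12.4] 57.7527085441135 -424.9884994394774 0.7
scene bracket_edge [522.8, 39.1, 11.2] 0.8637421103546848 -54.23157705218243 0.63
scene index_line [563.5, 110.0, 15.2] 27.287610704477625 23.131716366082326 0.51
scene clamp_hub [509.8, -20.9, 41.1] -0.44887155187220285 -115.60972499893735 0.74
scene clamp_hub [534.1, 107.2, 50.0] -1.037963301829347 14.773375788358457 0.28
scene handle_end [526.1, -81.6, 47.3] 27.133757557680998 -172.08430840957286 0.67
scene handle_end [507.3, -21.2, 40.0] -2.8456968118783994 -116.381235642413 0.59
wrist bracket_edge [561.2, 110.3, 23.4] 24.97262548393508 22.98734383175058 0.84
wrist index_line [566.4, 103.4, 13.9] 31.393668905961025 17.206323041919724 0.57
wrist clamp_hub [512.1, -22.5, 45.5] 2.1141653626599073 -116.74146780308755 0.64
wrist clamp_hub [566.7, 106.2, 12.7] 31.153891873941063 20.01212185418616 0.61
wrist handle_end [525.4, -79.9, 57.0] 26.122243237127467 -170.54910849447543 0.84
```

View pics/w9.png

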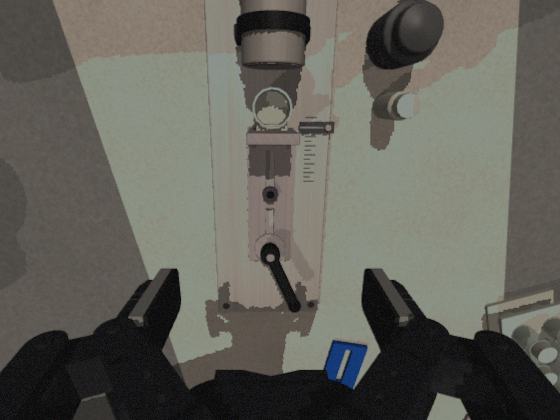

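View pics/w9c.png

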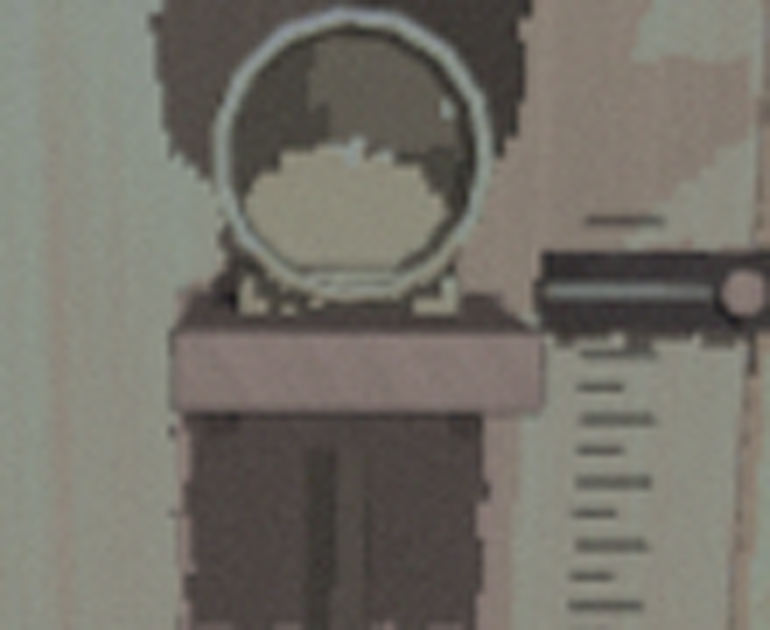

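Run:
```python
from h import *
np.set_printoptions(precision=1,suppress=True)
c=arm.read_camera("wrist")
C=np.array([532.3,92.5]);th=np.radians(-11);ex=np.array([np.cos(th),np.sin(th)]);ey=np.array([-np.sin(th),np.cos(th)])
f=lambda u,v:(222+u/7-.5,86+v/7-.5)
def b(px,z):
    p=ray(c,px,z)[:2]-C;return np.array([p@ex,p@ey])
print("idx",b(f(545,290),15),b(f(710,292),15))
print("foot corner L",b(f(187,291),12),"R",b(f(492,296),12))
print("top front L,R",b(f(175,331),87),b(f(543,332),87))
print("top back",b(f(175,410),87),b(f(543,408),87))
print("hub top",b((269,257),49)); print("handle tip",b((295,305),49))
for y in (21,22.5,24):
    print(y,[(proj(c,[*(C+x*ex+y*ey),z])+.5-[222,86])*7 for x,z in((-25,12),(25,12),(25,20),(-23,87),(23,87))])
save(c,"w10.png",(220,110,320,160),8)
save(c,"w11.png",(220,225,330,320),7)
```

```text
idx [31.9 24. ] [57.4 23.9]
foot corner L [-23.1  23.2] R [24.  22.8]
top front L,R [-22.2  23.1] [22.8 23.4]
top back [-22.3  13.6] [23.2 14.2]
hub top [  -0.5 -113.3]
handle tip [  30.4 -175.4]
21 [array([174.8, 305.3]), array([497.8, 308.2]), array([503.2, 312. ]), array([168.8, 348.6]), array([543.8, 351.6])]
22.5 [array([174.7, 295.3]), array([498.1, 298.3]), array([503.5, 301.8]), array([168.6, 336. ]), array([544.2, 339.2])]
24 [array([174.6, 285.3]), array([498.5, 288.3]), array([503.9, 291.6]), array([168.4, 323.4]), array([544.7, 326.6])]
```

View pics/w10.png

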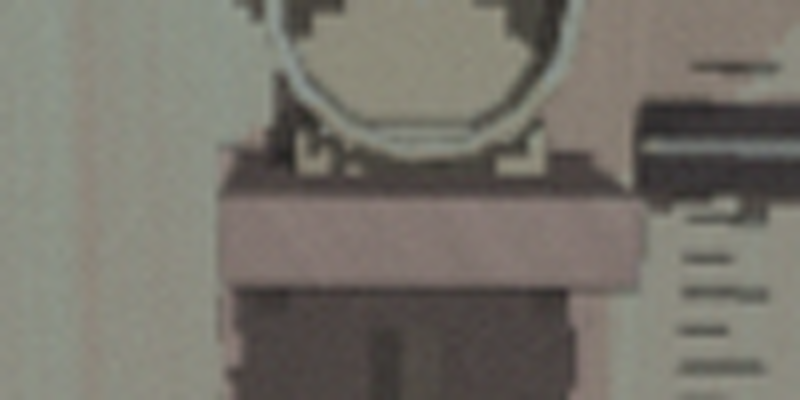

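View pics/w11.png

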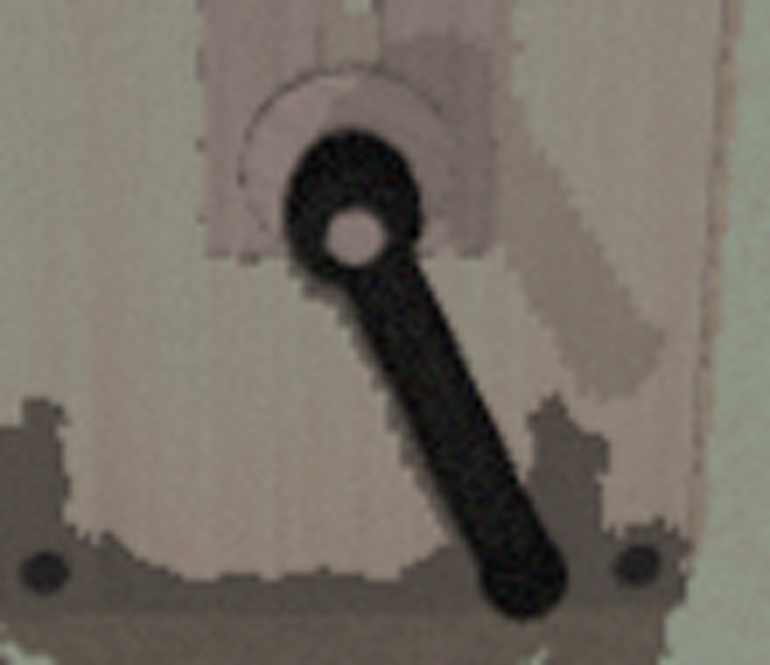

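My own measurements put the face 0.7–1.2 mm short of the line. That is in tolerance, but I want margin before clamping, so I'll regrip and correct by about 1 mm.

```bash
python3 -c "
from h import *
rows((536.3,109.2,75),-11,3)"
```

```text
turn 0.6286522273691162 ty -10.37134777263089
[np.float64(0.0171), np.float64(0.001), np.float64(0.0416), np.float64(0.21), np.float64(0.0171), np.float64(0.0009), np.float64(0.0416), np.float64(0.21), np.float64(0.0171), np.float64(0.0009), np.float64(0.0416), np.float64(0.21)]
```

Call:
carry_out(
  deltas=[0.017, 0.001, 0.035, 0.2, 0.017, 0.001, 0.03, 0.2, 0.017, 0.001, 0.03, 0.2, 0, 0, 0, 0],
)

```text
t: 10.48
position: [537.1, 109.9, 103.9]
ee_rot: [2.403, 1.98, 0.048]
ft_force: [0.5, 0.1, -0.1]
opening: 85.5
```

```bash
python3 -c "
from h import *
print(arm.state()['position'])
rows((536.3,109.2,25),-11,3)"
```

```text
[537.09857351 109.88545252 103.92227946]
turn -0.0352253590081375 ty -11.03522535900814
[np.float64(-0.0004), np.float64(-0.0013), np.float64(0.0263), np.float64(-0.01), np.float64(-0.0004), np.float64(-0.0013), np.float64(0.0263), np.float64(-0.01), np.float64(-0.0004), np.float64(-0.0013), np.float64(0.0263), np.float64(-0.01)]
```

Call:
carry_out(
  deltas=[-0.0004, -0.001, 0.03, 0, -0.0004, -0.001, 0.03, 0, -0.0004, -0.001, 0.014, 0, 0, 0, 0, 0],
)

```text
t: 10.98
position: [541.5, 108.1, 34.5]
ee_rot: [2.399, 1.976, 0.059]
ft_force: [0.8, 0.2, 0.2]
opening: 85.5
```

```bash
python3 -c "
from h import *
print(arm.state()['position'])
rows((536.3,109.2,25),-11,1)"
```

```text
[541.50233207 108.12453929  34.46388158]
turn -0.046832849098123575 ty -11.046832849098118
[np.float64(-0.0), np.float64(-0.0058), np.float64(0.0092), np.float64(-0.05)]
```

Call:
carry_out(
  deltas=[0, -0.0058, 0.009, 0, 0, 0, 0, 0],
)

```text
t: 11.22
position: [537.7, 109.2, 27.3]
ee_rot: [2.397, 1.974, 0.064]
ft_force: [-0.2, 0.2, -0.7]
opening: 85.3
```

Call:
carry_out(
  deltas=[0, 0, 0, 0, 0, 0, 0, 0, 0, 0, 0, 0, 0, 0, 0, 0],
  grip=0.6,
  newtons=30,
)

```text
t: 11.72
position: [538.5, 109.6, 29.3]
ee_rot: [2.397, 1.974, 0.067]
ft_force: [-0.0, -1.2, -0.1]
opening: 46.1
```

```bash
python3 m.py w12.png; python3 m.py w12.png
```

```text
[538.54241789 109.58240908  29.29895499] 11.775 [-0.66689039 -0.12262694  1.07580963] 46.05777208760136
along 33.948186089104276 side 1.7977137520180249
[538.54226291 109.57414544  29.29356268] 11.825 [-0.28762062  0.23283963  1.35255108] 46.09583723435715
along 33.94004492452813 side 1.79913832053492
```

View pics/c_w12.png

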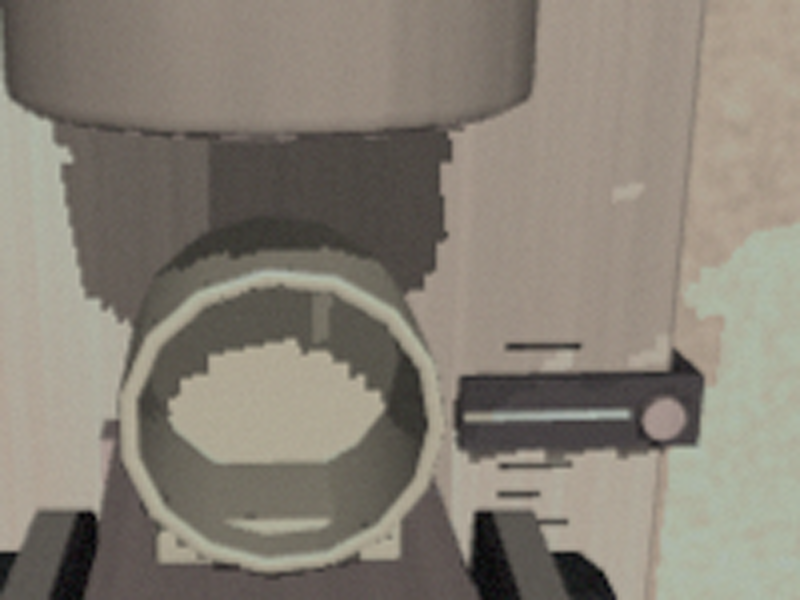

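```bash
cat > g.py <<'E'
from h import *
import sys
np.set_printoptions(precision=1,suppress=True)
C=np.array([532.3,92.5]);th=np.radians(-11);ex=np.array([np.cos(th),np.sin(th)]);ey=np.array([-np.sin(th),np.cos(th)])
def B(c,px,z):
    p=ray(c,px,z)[:2]-C;return np.array([p@ex,p@ey])
E
python3 - <<'E'
from g import *
c=arm.read_camera("wrist")
f=lambda u,v:(200+u/4-.5,130+v/4-.5)
print("idx",B(c,f(465,416),15),B(c,f(630,414),15),"corner",B(c,f(104,422),12))
E
```

```text
idx [32.8 23. ] [58.7 22.8] corner [-22.9  22.1]
```

Call:
carry_out(
  deltas=[0.0012, 0, 0, 0, 0, 0, 0, 0],
)

```text
t: 12.12
position: [538.7, 110.0, 29.3]
ee_rot: [2.396, 1.974, 0.065]
ft_force: [-0.5, 0.5, 2.4]
opening: 46.0
```

```bash
python3 m.py w13.png
```

```text
[538.75915712 110.091987    29.30076204] 12.175 [-1.05466153 -0.29569692  2.33627337] 46.059938414551006
along 34.48974162246416 side 1.913237509245273
```

View pics/c_w13.png

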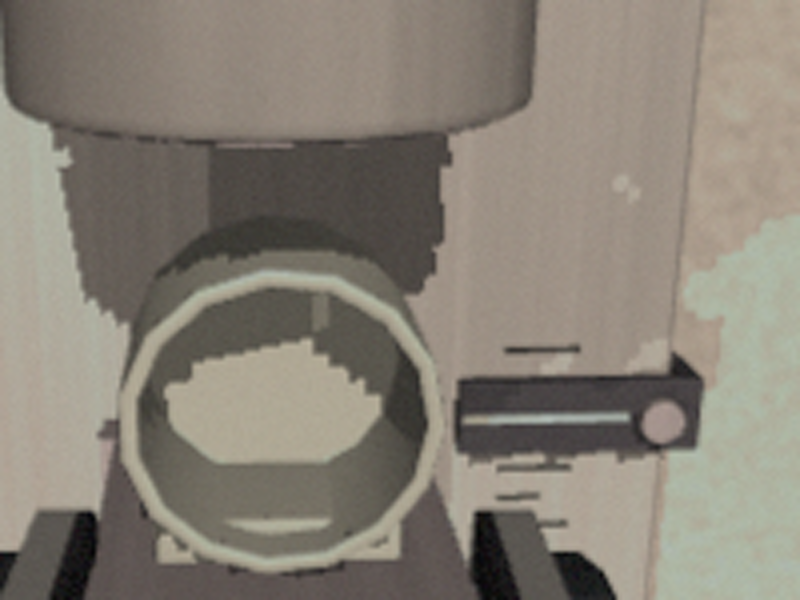

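Call:
carry_out(
  deltas=[0.0012, 0, 0, 0],
)

```text
t: 12.3
position: [539.0, 110.8, 29.3]
ee_rot: [2.395, 1.974, 0.064]
ft_force: [-0.5, -3.6, 2.4]
opening: 46.1
```

```bash
python3 m.py w14.png
```

```text
[539.07218449 111.0274302   29.29472607] 12.35 [-1.03697912 -2.8826674   2.05260704] 45.805716124687265
along 35.46769828521753 side 2.0420226157197114
```

Call:
carry_out(
  deltas=[0, 0, 0, 0, 0, 0, 0, 0, 0, 0, 0, 0, 0, 0, 0, 0],
  grip=0,
)

```text
t: 12.85
position: [539.7, 112.2, 29.2]
ee_rot: [2.396, 1.974, 0.069]
ft_force: [-0.7, -0.2, -1.2]
opening: 85.4
```

Call:
carry_out(
  deltas=[0, 0, -0.04, 0, 0, 0, -0.05, 0, -0.01, 0, -0.05, 0, -0.02, 0, -0.03, 0, -0.02, 0, 0, 0, 0, 0, 0, 0],
)

```text
t: 13.6
position: [519.7, 62.5, 203.8]
ee_rot: [2.395, 1.975, 0.07]
ft_force: [0.4, 0.2, -1.3]
opening: 85.7
```

Run:
```python
from g import *
s=arm.state();print(s["t"],s["position"])
c=arm.read_camera("wrist");save(c,"w15.png")
q=proj(c,[545,108,15]).astype(int);print(q);save(c,"w15c.png",(q[0]-55,q[1]-40,q[0]+55,q[1]+40),7)
```

```text
13.6 [519.7  62.5 203.8]
[274 135]
```

View pics/w15c.png

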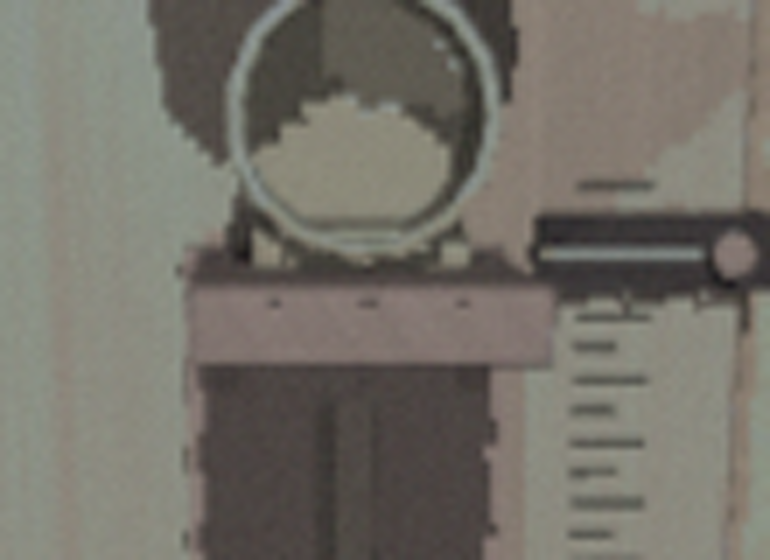

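Run:
```python
from g import *
c=arm.read_camera("wrist")
f=lambda u,v:(219+u/7-.5,95+v/7-.5)
print("idx",B(c,f(540,253),15),B(c,f(705,254),15))
print("corner L",B(c,f(187,247),12),"R",B(c,f(512,252),12))
print("top front",B(c,f(188,284),87),B(c,f(552,285),87),"back",B(c,f(188,364),87),B(c,f(552,363),87))
for n in ["scene","wrist","top"]:
    arm.read_camera(n)
    for k in ["bracket_edge","index_line","bracket_grip","clamp_hub","handle_end"]:
        for d in arm.pinpoint(n,k)[:1]:
            p=d["point"];print(n,k,p,(p[:2]-C)@ex,(p[:2]-C)@ey,round(d["conf"],2))
```

```text
idx [32.9 23.9] [59.  23.6]
corner L [-22.3  24.8] R [28.9 23.8]
top front [-20.6  25.1] [24.9 24.8] back [-20.9  15.3] [25.1 15.2]
scene bracket_edge [511.5, -332.8, 11.3] 60.73322031793314 -421.45486822412363 0.8
scene index_line [563.9, 108.5, 13.4] 27.966475070921486 21.735599189061443 0.56
scene bracket_grip [536.6, 109.8, 51.7] 0.9200012688107975 17.80262895376374 0.75
scene clamp_hub [509.2, -22.8, 41.3] -0.6753107707253896 -117.58930204471383 0.8
scene handle_end [526.6, -80.9, 46.4] 27.491004852641254 -171.30176488347124 0.85
wrist bracket_edge [561.8, 109.6, 22.4] 25.695168090767172 22.414690200563122 0.88
wrist index_line [567.0, 105.8, 14.8] 31.52470362712594 19.67671367942004 0.92
wrist bracket_grip [535.8, 111.2, 53.3] -0.13243307147456435 19.024259814289227 0.86
wrist clamp_hub [510.8, -23.8, 46.7] 1.0861017181674393 -118.26563483555903 0.97
wrist handle_end [527.3, -76.2, 54.5] 27.281341602784785 -166.55455082450362 0.63
top bracket_edge [509.2, -332.1, 9.3] 58.34191149923992 -421.2065898850763 0.61
top index_line [519.5, 39.6, 15.2] -2.471032092710834 -54.37043314520119 0.67
top bracket_grip [531.5, -335.7, 37.1] 80.9191100734784 -420.4854071485909 0.94
top clamp_hub [511.3, -19.6, 37.5] 0.7755175293097823 -114.04739616739056 0.85
top handle_end [529.1, -79.7, 50.3] 29.716102016808556 -169.64678977489265 0.51
```

The face is now 0.2–1 mm past the line by direct measurement, which is well inside ±2.5 mm. Next is the lever: hub about (510,-22.5), handle direction about -73.6° in world. I'll straddle the handle with partly open jaws and turn along the arc.

```bash
python3 -c "
from h import *
rows((527,-80,140),16.4,4)"
```

```text
turn -27.308050101477193 ty -10.908050101477192
[np.float64(-0.0349), np.float64(0.0077), np.float64(0.0159), np.float64(-6.83), np.float64(-0.0356), np.float64(0.0035), np.float64(0.0159), np.float64(-6.83), np.float64(-0.0358), np.float64(-0.0008), np.float64(0.0159), np.float64(-6.83), np.float64(-0.0354), np.float64(-0.005), np.float64(0.0159), np.float64(-6.83)]
```

Call:
carry_out(
  deltas=[-0.035, 0.0077, 0.016, -6.8, -0.0356, 0.0035, 0.016, -6.8, -0.0358, -0.0008, 0.016, -6.8, -0.0354, -0.005, 0.016, -6.8, 0, 0, 0, 0],
  grip=0.55,
)

```text
t: 15.22
position: [529.0, -83.4, 139.2]
ee_rot: [1.833, 2.491, 0.056]
ft_force: [-0.7, 0.2, -0.6]
opening: 38.1
```

```bash
python3 -c "
from g import *
c=arm.read_camera('wrist');save(c,'w16.png')
s=arm.state();print(s['position'],s['opening'],s['torque'],s['t'])
for d in arm.pinpoint('wrist','handle_end')+arm.pinpoint('wrist','clamp_hub'): print(d['point'],d['conf'])
rows((527,-80,70),16.4,2)"
```

```text
[529.5 -82.5 140.1] 38.5236807953134 [-0.  0. -0.] 15.275
[524.6, -76.9, 57.7] 0.93
[512.8, -22.4, 43.7] 0.77
turn 1.0719093274164635 ty 17.47190932741646
[np.float64(0.0019), np.float64(-0.0035), np.float64(0.0355), np.float64(0.54), np.float64(0.0018), np.float64(-0.0035), np.float64(0.0355), np.float64(0.54)]
```

View pics/w16.png

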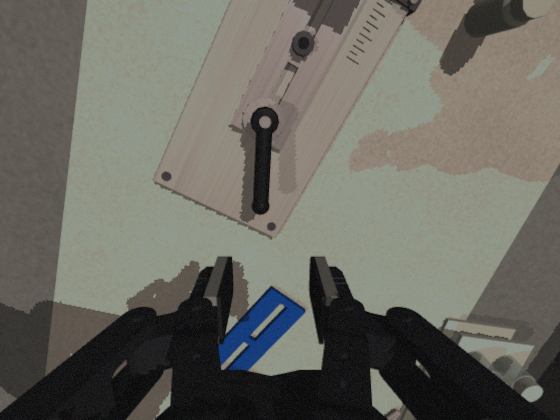

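Call:
carry_out(
  deltas=[0.002, -0.0035, 0.035, 0.5, 0.002, -0.0035, 0.035, 0.5, 0, 0, 0, 0],
)

```text
t: 15.75
position: [529.8, -76.9, 73.5]
ee_rot: [1.844, 2.472, 0.065]
ft_force: [-0.7, -0.4, 0.0]
opening: 38.3
```

```bash
python3 -c "
from g import *
c=arm.read_camera('wrist');save(c,'w17.png')
s=arm.state();print(s['position'],s['opening'],s['torque'],s['t'])
rows((526.5,-80,33),16.4,2)"
```

```text
[531.4 -77.4  75.7] 38.61497312168094 [0. 0. 0.] 15.8
turn 0.21037603136799987 ty 16.610376031367995
[np.float64(-0.0001), np.float64(-0.0043), np.float64(0.0211), np.float64(0.11), np.float64(-0.0001), np.float64(-0.0043), np.float64(0.0211), np.float64(0.11)]
```

View pics/w17.png

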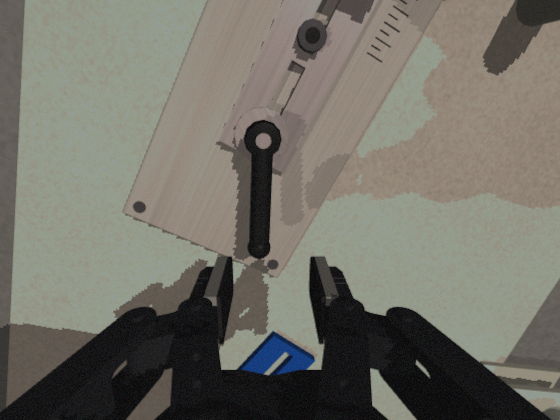

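Call:
carry_out(
  deltas=[0, -0.005, 0.006, 0, 0, -0.002, 0.018, 0, 0, -0.001, 0.015, 0, 0, 0, 0, 0],
)

```text
t: 16.3
position: [529.6, -79.9, 38.3]
ee_rot: [1.836, 2.464, 0.071]
ft_force: [0.4, -0.2, 0.9]
opening: 38.2
```

```bash
python3 -c "
from g import *
c=arm.read_camera('wrist');save(c,'w18.png')
s=arm.state();print(s['position'],s['opening'],s['ft_force'],s['t'])
rows((526.5,-80,33),16.4,1)"
```

```text
[530.1 -80.   39.1] 38.72708643120578 [-0.9 -0.6 -0.3] 16.35
turn 0.28577043189828544 ty 16.685770431898284
[np.float64(0.0012), np.float64(-0.0039), np.float64(0.0057), np.float64(0.29)]
```

View pics/w18.png

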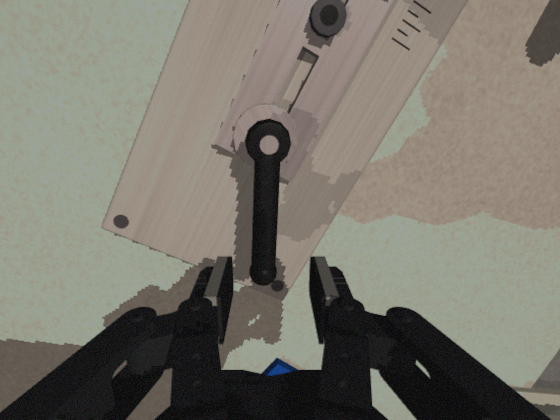

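```bash
python3 -c "
from g import *
c=arm.read_camera('wrist')
s=arm.state();p=s['position'];R=Ro.from_rotvec(s['ee_rot']).as_matrix()
print(R)
for o in [(0,0,0),(0,19,0),(0,-19,0),(0,0,-19),(11,19,0),(-11,19,0),(11,19,-5)]: print(o,proj(c,p+R@np.array(o)))
print('end75',proj(c,[510.3+75*.282,-22.5-75*.959,50]),'60',proj(c,[510.3+60*.282,-22.5-60*.959,50]),'hub',proj(c,[510.3,-22.5,49]))
"
```

```text
[[-0.3  1.   0.1]
 [ 1.   0.3 -0. ]
 [-0.   0.1 -1. ]]
(0, 0, 0) [269.  252.1]
(0, 19, 0) [302.3 252.1]
(0, -19, 0) [235.8 252.1]
(0, 0, -19) [268.8 268.5]
(11, 19, 0) [302.9 234.4]
(-11, 19, 0) [301.7 269.3]
(11, 19, -5) [303.7 237.9]
end75 [264.4 283.3] 60 [264.4 259.4] hub [264.1 147.3]
```

Call:
carry_out(
  deltas=[0.001, -0.003, 0.008, 0, 0, 0, 0, 0],
)

```text
t: 16.65
position: [528.5, -80.3, 31.6]
ee_rot: [1.834, 2.462, 0.073]
ft_force: [-0.0, 0.1, -0.3]
opening: 38.6
```

```bash
cat > t.py <<'E'
from g import *
H=np.array([510.3,-22.5])
s=arm.state();p=s['position'];d=p[:2]-H;F=s['ft_force']
R=Ro.from_rotvec(s['ee_rot']).as_matrix();ty=np.degrees(np.arctan2(R[1,1],R[0,1]))
phi=np.degrees(np.arctan2(d[1],d[0]))
tq=(d[0]*F[1]-d[1]*F[0])/60
print("t",round(s['t'],2),"p",p,"r",np.hypot(*d).round(1),"phi",phi.round(1),"toolphi",(ty-90).round(1),"F",F,"T",s['torque'].round(3),"N@60 resist(ccw+)",round(tq,2),round(tq+s['torque'][2]*1000/60,2),"open",s['opening'])
E
python3 t.py
```

```text
t 16.65 p [528.5 -80.3  31.6] r 60.6 phi -72.5 toolphi -73.3 F [-0.   0.1 -0.3] T [-0.   0.1  0. ] N@60 resist(ccw+) 0.01 0.31 open 38.586319171678426
```

Call:
carry_out(
  deltas=[0.0003, -0.0063, 0, 6, 0.0003, -0.0063, 0, 6, 0.0003, -0.0063, 0, 6],
)

```text
t: 17.02
position: [510.7, -83.1, 30.9]
ee_rot: [2.212, 2.138, 0.092]
ft_force: [0.9, 0.2, 0.1]
opening: 38.4
```

```bash
python3 t.py
```

```text
t 17.02 p [510.7 -83.1  30.9] r 60.6 phi -89.6 toolphi -91.9 F [0.9 0.2 0.1] T [ 0.1 -0.1 -0. ] N@60 resist(ccw+) 0.89 0.77 open 38.44255868222511
```

Call:
carry_out(
  deltas=[0.0003, -0.0063, 0, 5, 0.0003, -0.0063, 0, 6],
)

```text
t: 17.27
position: [499.4, -81.9, 31.0]
ee_rot: [2.415, 1.909, 0.105]
ft_force: [0.7, 0.2, 0.7]
opening: 38.4
```

```bash
python3 t.py
```

```text
t 17.27 p [499.4 -81.9  31. ] r 60.4 phi -100.4 toolphi -103.4 F [0.7 0.2 0.7] T [ 0.  -0.1 -0. ] N@60 resist(ccw+) 0.67 0.46 open 38.38151337617116
```

Call:
carry_out(
  deltas=[0.0003, -0.0063, 0, 5, 0.0003, -0.0063, 0, 5],
)

```text
t: 17.52
position: [488.9, -78.3, 31.5]
ee_rot: [2.58, 1.685, 0.118]
ft_force: [1.4, 0.1, -0.0]
opening: 38.5
```

```bash
python3 t.py; python3 -c "
from g import *
save(arm.read_camera('wrist'),'w19.png')"
```

```text
t 17.52 p [488.9 -78.3  31.5] r 59.8 phi -111.0 toolphi -113.8 F [ 1.4  0.1 -0. ] T [ 0.  -0.1 -0. ] N@60 resist(ccw+) 1.27 1.16 open 38.49410244845318
```

View pics/w19.png

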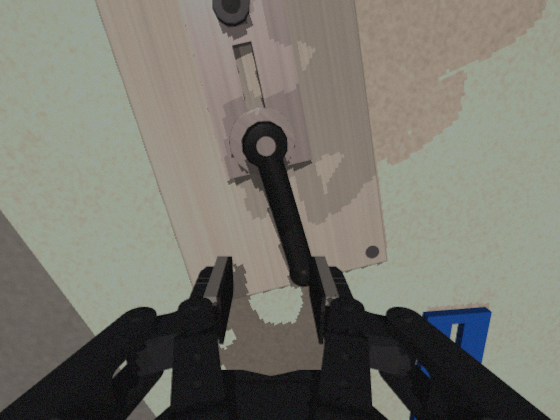

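Call:
carry_out(
  deltas=[0.0003, -0.0063, 0, 5, 0.0002, -0.0063, 0, 5],
)

```text
t: 17.82
position: [478.7, -72.6, 31.7]
ee_rot: [2.724, 1.449, 0.129]
ft_force: [-0.3, 0.3, 0.0]
opening: 38.0
```

```bash
python3 t.py
```

```text
t 17.82 p [478.7 -72.6  31.7] r 59.2 phi -122.2 toolphi -124.1 F [-0.3  0.3  0. ] T [-0.   0.1 -0. ] N@60 resist(ccw+) -0.43 -0.9 open 38.0357414801983
```

Call:
carry_out(
  deltas=[0.0001, -0.0063, 0, 6, 0.0001, -0.0063, 0, 5],
)

```text
t: 18.08
position: [469.1, -64.9, 31.2]
ee_rot: [2.86, 1.179, 0.138]
ft_force: [0.2, -0.2, -0.8]
opening: 38.4
```

```bash
python3 t.py
```

```text
t 18.07 p [469.1 -64.9  31.2] r 59.1 phi -134.2 toolphi -135.3 F [ 0.2 -0.2 -0.8] T [-0.1  0.1  0.1] N@60 resist(ccw+) 0.28 1.3 open 38.35735762353921
```

Call:
carry_out(
  deltas=[0.0001, -0.0063, 0, 6, 0.0001, -0.0063, 0, 5],
)

```text
t: 18.32
position: [461.0, -55.2, 30.7]
ee_rot: [2.969, 0.896, 0.146]
ft_force: [0.2, 0.0, -1.1]
opening: 38.8
```

```bash
python3 t.py; python3 -c "
from g import *
save(arm.read_camera('wrist'),'w20.png')"
```

```text
t 18.32 p [461.  -55.2  30.7] r 59.2 phi -146.4 toolphi -146.6 F [ 0.2  0.  -1.1] T [ 0.   0.1 -0. ] N@60 resist(ccw+) 0.08 -0.01 open 38.79334526969227
```

View pics/w20.png

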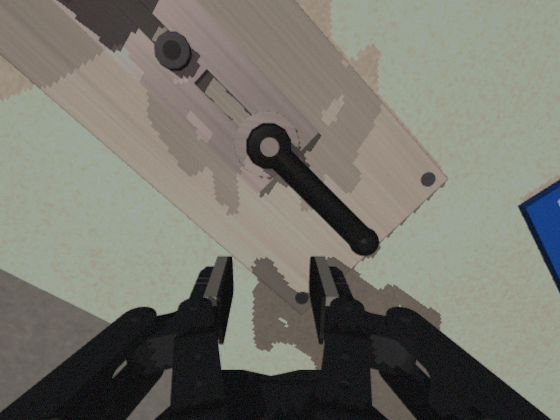

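The picture shows the handle at (269,146)→(366,243), lagging at about -101°. The raised pad tips slipped under and past it, because partly open pads stand back. I'll lift, go back over the handle, and come down lower with a narrower opening.

Call:
carry_out(
  deltas=[0, 0, -0.05, 0, 0, 0, -0.01, 0, 0, 0, 0, 0],
  grip=0.65,
)

```text
t: 18.75
position: [454.0, -54.2, 90.9]
ee_rot: [2.969, 0.902, 0.143]
ft_force: [0.1, 0.2, 0.1]
opening: 29.9
```

```bash
python3 t.py; python3 -c "
from g import *
c=arm.read_camera('wrist');save(c,'w21.png')
print(Ro.from_rotvec(arm.state()['ee_rot']).as_matrix().round(3))
for d in arm.pinpoint('wrist','handle_end')+arm.pinpoint('wrist','clamp_hub'): print(d['point'],d['conf'])
rows((498.2,-81.3,90),-11.6,5)"
```

```text
t 18.75 p [454.  -54.2  90.9] r 64.6 phi -150.6 toolphi -146.3 F [0.1 0.2 0.1] T [0. 0. 0.] N@60 resist(ccw+) -0.11 0.27 open 29.91397397347961
[[ 0.8  0.6  0.1]
 [ 0.6 -0.8 -0. ]
 [ 0.1  0.1 -1. ]]
[500.0, -77.5, 53.2] 0.95
[511.7, -25.2, 44.9] 0.66
turn -44.75591169043369 ty -56.35591169043369
[np.float64(0.0044), np.float64(0.0095), np.float64(0.0008), np.float64(-8.95), np.float64(0.0029), np.float64(0.0101), np.float64(0.0008), np.float64(-8.95), np.float64(0.0013), np.float64(0.0104), np.float64(0.0008), np.float64(-8.95), np.float64(-0.0004), np.float64(0.0105), np.float64(0.0008), np.float64(-8.95), np.float64(-0.002), np.float64(0.0103), np.float64(0.0008), np.float64(-8.95)]
```

View pics/w21.png

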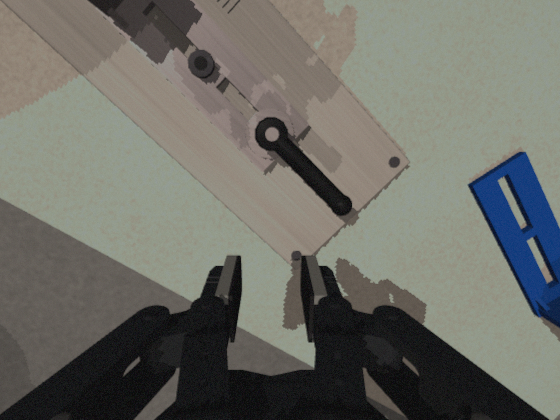

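Call:
carry_out(
  deltas=[0.0044, 0.0095, 0.0008, -9, 0.003, 0.01, 0.0008, -9, 0.0013, 0.0104, 0.0008, -9, -0.0004, 0.0105, 0.0008, -9, -0.002, 0.0103, 0.0008, -9, 0, 0, 0, 0],
)

```text
t: 19.65
position: [494.7, -80.1, 80.6]
ee_rot: [2.359, 1.99, 0.093]
ft_force: [-1.1, 0.4, -0.4]
opening: 29.6
```

```bash
python3 t.py; python3 -c "
from g import *
c=arm.read_camera('wrist');save(c,'w22.png')
print(Ro.from_rotvec(arm.state()['ee_rot']).as_matrix()[:,2].tolist())
for d in arm.pinpoint('wrist','handle_end')+arm.pinpoint('wrist','clamp_hub'): print(d['point'],d['conf'])
rows((498.2,-81.3,60),-11.6,1)"
```

```text
t 19.65 p [494.7 -80.1  80.6] r 59.7 phi -105.1 toolphi -99.7 F [-1.1  0.4 -0.4] T [-0.1  0.  -0. ] N@60 resist(ccw+) -1.11 -1.36 open 29.56205822621022
[0.08011805627303134, -0.002231866127639197, -0.9967828829953993]
[501.2, -77.0, 54.3] 0.78
[515.0, -22.3, 43.9] 0.85
turn 1.8488513810871154 ty -9.751148618912882
[np.float64(-0.0011), np.float64(0.0024), np.float64(0.0212), np.float64(1.85)]
```

View pics/w22.png

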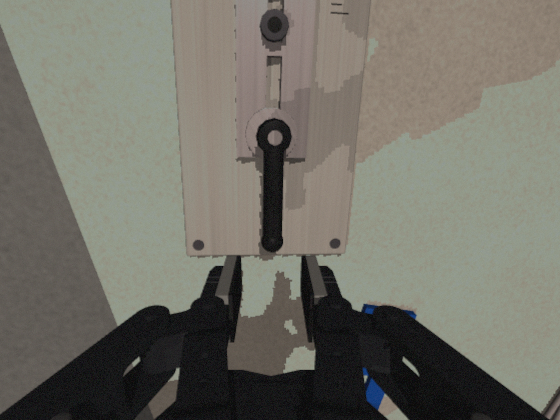

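Call:
carry_out(
  deltas=[0, 0, 0.03, 1, 0, 0, 0.02, 0, 0, 0, 0, 0],
)

```text
t: 20.18
position: [498.0, -79.4, 30.3]
ee_rot: [2.381, 1.963, 0.095]
ft_force: [-0.2, -1.5, 0.2]
opening: 29.8
```

```bash
python3 t.py; python3 -c "
from g import *
c=arm.read_camera('wrist');save(c,'w23.png')
rows((498.2,-81.3,21),-11.6,1)"
```

```text
t 20.18 p [498.  -79.4  30.3] r 58.2 phi -102.2 toolphi -101.0 F [-0.2 -1.5  0.2] T [-0.   0.1  0.1] N@60 resist(ccw+) 0.12 1.3 open 29.76647696988895
turn 0.6071481046490419 ty -10.992851895350963
[np.float64(-0.0019), np.float64(-0.001), np.float64(0.0102), np.float64(0.61)]
```

View pics/w23.png

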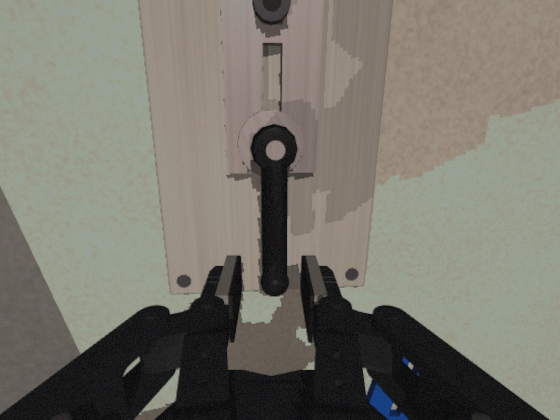

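Call:
carry_out(
  deltas=[0.003, 0, 0.01, 0, 0, 0, 0, 0],
)

```text
t: 20.48
position: [501.1, -76.6, 22.5]
ee_rot: [2.378, 1.96, 0.099]
ft_force: [0.5, -0.1, -0.2]
opening: 29.7
```

```bash
python3 t.py; python3 -c "
from g import *
c=arm.read_camera('wrist');save(c,'w24.png')
c=arm.read_camera('scene');save(c,'s24.png',(170,130,320,260),5)
"
```

```text
t 20.48 p [501.1 -76.6  22.5] r 54.9 phi -99.7 toolphi -101.0 F [ 0.5 -0.1 -0.2] T [-0.   0.1  0. ] N@60 resist(ccw+) 0.47 1.27 open 29.66870789494781
```

View pics/w24.png

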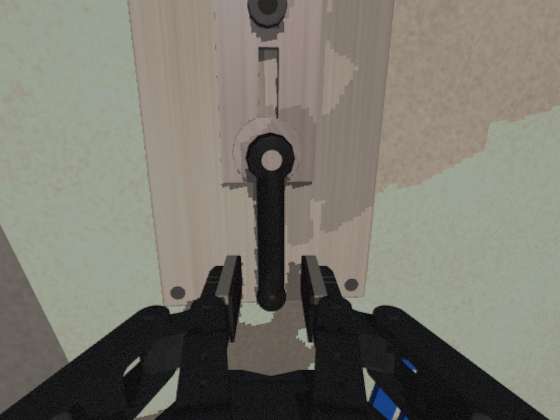

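View pics/s24.png

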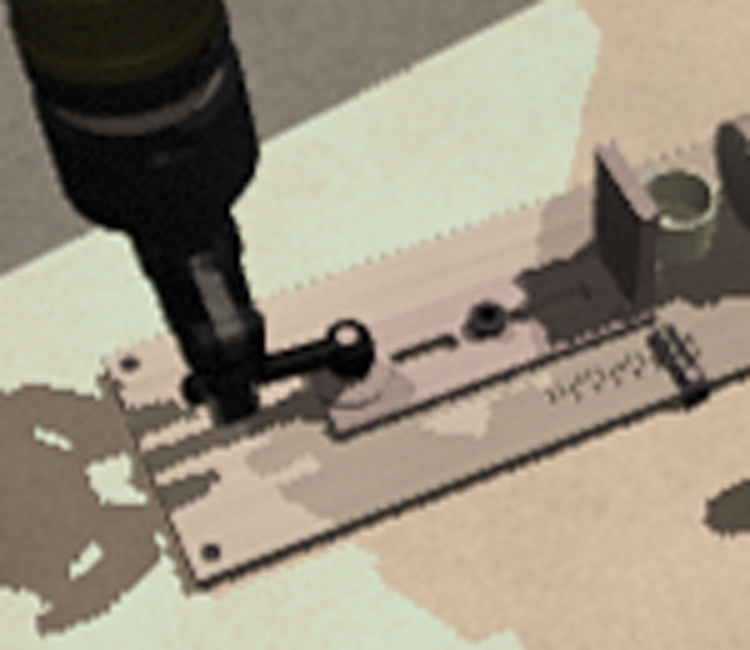

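The scene view shows the finger now reaching well below the handle. Turning again.

Call:
carry_out(
  deltas=[0.0003, -0.0058, 0, 6, 0.0003, -0.0058, 0, 6],
)

```text
t: 20.82
position: [492.2, -74.0, 23.9]
ee_rot: [2.578, 1.694, 0.114]
ft_force: [0.1, -0.1, -0.1]
opening: 29.8
```

```bash
python3 t.py
```

```text
t 20.82 p [492.2 -74.   23.9] r 54.5 phi -109.3 toolphi -113.5 F [ 0.1 -0.1 -0.1] T [ 0.1 -0.1  0. ] N@60 resist(ccw+) 0.13 0.29 open 29.789877222436495
```

Call:
carry_out(
  deltas=[0.0003, -0.0058, 0, 6, 0.0003, -0.0058, 0, 6],
)

```text
t: 21.08
position: [483.4, -68.8, 24.5]
ee_rot: [2.75, 1.408, 0.126]
ft_force: [0.8, -0.3, -0.0]
opening: 30.0
```

```bash
python3 t.py; python3 -c "
from g import *
save(arm.read_camera('wrist'),'w25.png')"
```

```text
t 21.07 p [483.4 -68.8  24.5] r 53.6 phi -120.1 toolphi -125.9 F [ 0.8 -0.3 -0. ] T [-0.1 -0.   0. ] N@60 resist(ccw+) 0.73 0.96 open 29.99515641730083
```

View pics/w25.png

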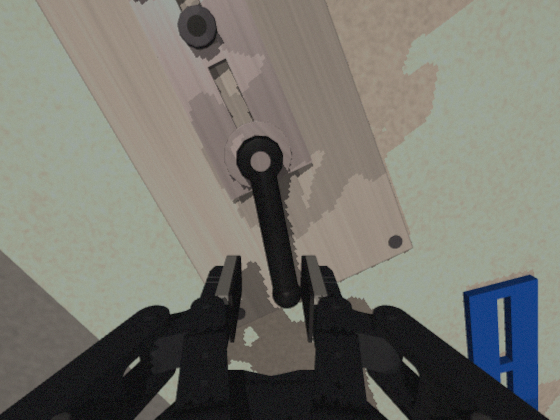

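Call:
carry_out(
  deltas=[0.0001, -0.0058, 0, 5, 0.0001, -0.0058, 0, 5],
)

```text
t: 21.38
position: [475.2, -61.9, 24.9]
ee_rot: [2.87, 1.158, 0.136]
ft_force: [0.5, -2.0, -0.2]
opening: 29.5
```

```bash
python3 t.py
```

```text
t 21.38 p [475.2 -61.9  24.9] r 52.7 phi -131.7 toolphi -136.2 F [ 0.5 -2.  -0.2] T [-0.2 -0.   0. ] N@60 resist(ccw+) 1.49 1.99 open 29.51548056339931
```

Call:
carry_out(
  deltas=[0.0001, -0.0058, 0, 5, 0.0001, -0.0058, 0, 5],
)

```text
t: 21.62
position: [468.9, -53.7, 25.5]
ee_rot: [2.966, 0.9, 0.146]
ft_force: [-0.6, -0.9, 0.2]
opening: 29.9
```

```bash
python3 t.py; python3 -c "
from g import *
save(arm.read_camera('wrist'),'w26.png')"
```

```text
t 21.62 p [468.9 -53.7  25.5] r 51.8 phi -143.0 toolphi -146.4 F [-0.6 -0.9  0.2] T [-0.2 -0.  -0. ] N@60 resist(ccw+) 0.29 -0.5 open 29.871619176037406
```

View pics/w26.png

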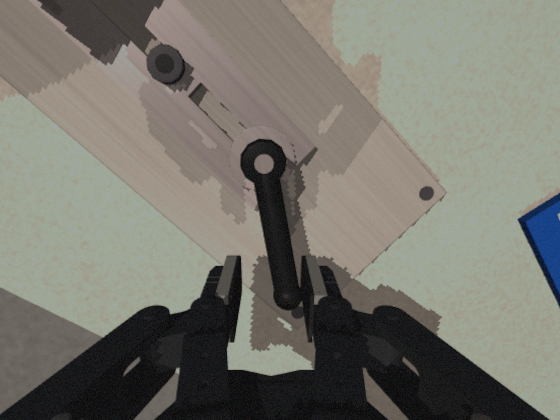

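Call:
carry_out(
  deltas=[-0.0005, -0.0056, 0, 5, -0.0005, -0.0056, 0, 5],
)

```text
t: 21.92
position: [464.5, -45.8, 26.4]
ee_rot: [3.037, 0.637, 0.158]
ft_force: [3.4, -3.8, -0.9]
opening: 30.0
```

```bash
python3 t.py
```

```text
t 21.93 p [464.5 -45.8  26.4] r 51.4 phi -153.1 toolphi -156.4 F [ 3.4 -3.8 -0.9] T [-0.7 -0.4 -0. ] N@60 resist(ccw+) 4.21 4.03 open 29.96338843395353
```

Call:
carry_out(
  deltas=[-0.0005, -0.0056, 0, 6, -0.0005, -0.0056, 0, 6],
)

```text
t: 22.18
position: [464.3, -38.8, 29.0]
ee_rot: [3.088, 0.316, 0.179]
ft_force: [3.8, -7.7, 1.8]
opening: 29.7
```

```bash
python3 t.py
```

```text
t 22.18 p [464.3 -38.8  29. ] r 48.8 phi -160.5 toolphi -168.4 F [ 3.8 -7.7  1.8] T [-1.2 -0.7 -0.1] N@60 resist(ccw+) 6.89 5.52 open 29.707163880967947
```

It bites at about 7 N. Small steps now.

Call:
carry_out(
  deltas=[-0.001, -0.004, 0.001, 0],
)

```text
t: 22.3
position: [465.1, -36.4, 29.8]
ee_rot: [3.083, 0.32, 0.186]
ft_force: [1.1, -3.2, 2.5]
opening: 29.9
```

```bash
python3 t.py; python3 -c "
from g import *
save(arm.read_camera('wrist'),'w27.png')";python3 t.py
```

```text
t 22.3 p [465.1 -36.4  29.8] r 47.3 phi -162.9 toolphi -168.3 F [ 1.1 -3.2  2.5] T [-0.9 -0.1 -0.1] N@60 resist(ccw+) 2.7 1.41 open 29.89804531946976
t 22.35 p [464.9 -36.1  29.7] r 47.4 phi -163.4 toolphi -168.3 F [ 2.  -4.   4.1] T [-0.7 -0.4  0. ] N@60 resist(ccw+) 3.46 3.51 open 29.892984246845334
```

View pics/w27.png

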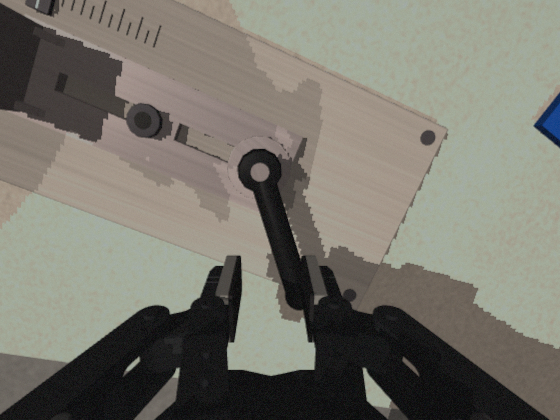

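The force fell and z has crept up to 30, so the finger is riding up. I'll back off slightly, square the tool to the handle, go lower, and then push again.

Call:
carry_out(
  deltas=[-0.003, 0.006, 0, -6, -0.003, 0.002, 0.005, -6, -0.002, 0, 0.006, 0, 0, 0, 0, 0],
)

```text
t: 22.85
position: [460.1, -45.8, 18.0]
ee_rot: [3.021, 0.653, 0.177]
ft_force: [-0.3, -0.1, 0.5]
opening: 29.7
```

```bash
python3 t.py; python3 -c "
from g import *
save(arm.read_camera('wrist'),'w28.png')
c=arm.read_camera('scene');save(c,'s28.png',(170,130,320,260),5)
print(Ro.from_rotvec(arm.state()['ee_rot']).as_matrix().round(3).tolist())
";python3 t.py
```

```text
t 22.85 p [460.1 -45.8  18. ] r 55.4 phi -155.1 toolphi -155.8 F [-0.3 -0.1  0.5] T [-0.   0.1  0. ] N@60 resist(ccw+) -0.02 0.43 open 29.692731749980737
[[0.904, 0.409, 0.122], [0.414, -0.91, -0.02], [0.103, 0.069, -0.992]]
t 22.95 p [460.7 -45.9  18.6] r 54.8 phi -154.8 toolphi -155.8 F [ 0.  -0.9  0.8] T [0.1 0.1 0. ] N@60 resist(ccw+) 0.8 1.1 open 29.800416521728323
```

View pics/w28.png

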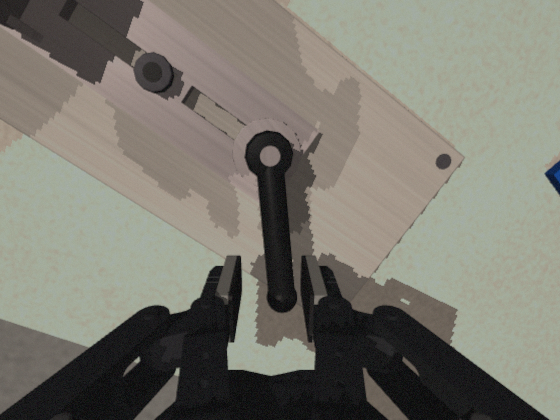

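View pics/s28.png

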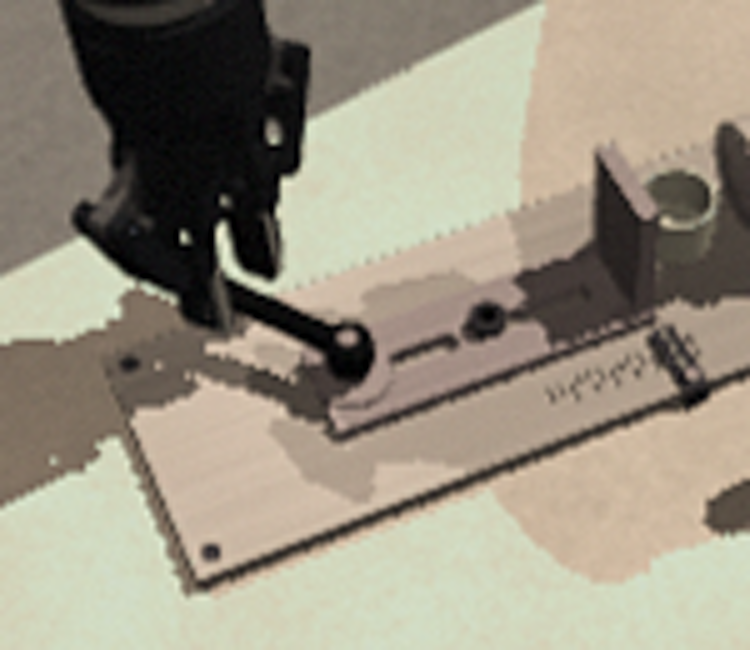

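Call:
carry_out(
  deltas=[0, -0.004, 0, 2, 0, -0.003, 0, 2],
)

```text
t: 23.2
position: [459.8, -41.3, 19.4]
ee_rot: [3.04, 0.545, 0.186]
ft_force: [1.3, -8.6, -1.7]
opening: 30.0
```

```bash
python3 t.py
```

```text
t 23.2 p [459.8 -41.3  19.4] r 53.9 phi -159.6 toolphi -159.9 F [ 1.3 -8.6 -1.7] T [-1.3 -0.2 -0.1] N@60 resist(ccw+) 7.62 5.49 open 29.95775144283231
```

Call:
carry_out(
  deltas=[0, -0.003, 0, 2],
)

```text
t: 23.32
position: [459.7, -40.1, 19.8]
ee_rot: [3.047, 0.492, 0.19]
ft_force: [2.0, -9.0, -2.9]
opening: 29.7
```

```bash
python3 t.py
```

```text
t 23.32 p [459.7 -40.1  19.8] r 53.6 phi -160.9 toolphi -161.9 F [ 2.  -9.  -2.9] T [-1.3 -0.2 -0.1] N@60 resist(ccw+) 8.18 6.57 open 29.716064318885987
```

Call:
carry_out(
  deltas=[0, -0.003, 0, 1],
)

```text
t: 23.45
position: [459.3, -38.9, 19.9]
ee_rot: [3.048, 0.465, 0.191]
ft_force: [1.8, -8.3, -4.2]
opening: 30.0
```

```bash
cat >> t.py <<'E'
ref=p-R[:,2]*145
e=(ref[:2]-H);print("about axis via ref:",((e[0]*F[1]-e[1]*F[0])+s['torque'][2]*1000)/60, "Tz",float(s['torque'][2]))
E
python3 t.py
```

```text
t 23.45 p [459.3 -38.9  19.9] r 53.6 phi -162.2 toolphi -162.9 F [ 1.8 -8.3 -4.2] T [-1.4 -0.1 -0.1] N@60 resist(ccw+) 7.58 5.57 open 29.964663435760446
about axis via ref: 8.035663165660235 Tz -0.12101678208207546
```

```bash
python3 -c "
from g import *
c=arm.read_camera('wrist');save(c,'w29.png')
for d in arm.pinpoint('wrist','handle_end')+arm.pinpoint('wrist','clamp_hub'): print(d['point'],d['conf'])
"; python3 t.py
```

```text
[513.3, -23.0, 42.0] 0.75
t 23.6 p [459.2 -38.9  19.8] r 53.7 phi -162.2 toolphi -162.8 F [  1.7 -10.1  -3.6] T [-1.4 -0.1 -0.1] N@60 resist(ccw+) 9.08 7.63 open 29.979792675255545
about axis via ref: 10.665336946962306 Tz -0.08656467972905138
```

View pics/w29.png

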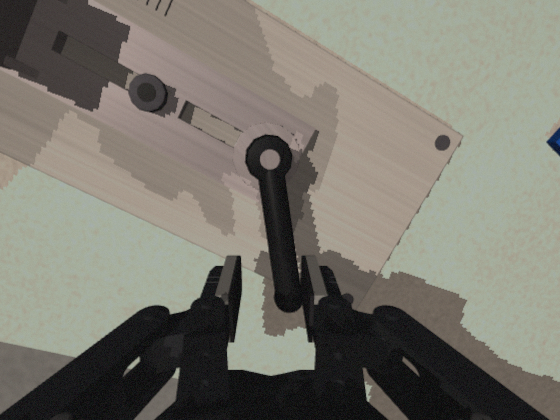

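Call:
carry_out(
  deltas=[0, -0.0035, 0, 1],
)

```text
t: 23.72
position: [458.6, -37.5, 19.7]
ee_rot: [3.048, 0.44, 0.192]
ft_force: [2.1, -9.7, -3.8]
opening: 29.9
```

```bash
python3 t.py;  python3 -c "
from g import *
c=arm.read_camera('wrist');save(c,'w30.png',(220,110,330,320),2.8)";python3 t.py;python3 -c "
from h import *
arm.read_camera('top')"; python3 t.py
```

```text
t 23.73 p [458.6 -37.5  19.7] r 53.8 phi -163.8 toolphi -163.8 F [ 2.1 -9.7 -3.8] T [-1.6 -0.1 -0.1] N@60 resist(ccw+) 8.85 6.41 open 29.919092448939654
about axis via ref: 9.288316316614265 Tz -0.14644637800100158
t 23.77 p [458.4 -37.3  19.6] r 53.9 phi -164.1 toolphi -163.8 F [ 2.  -9.7 -2.5] T [-1.4 -0.1 -0.1] N@60 resist(ccw+) 8.87 6.55 open 30.105218423804107
about axis via ref: 9.43436762870573 Tz -0.13936180044589191
t 23.82 p [458.5 -37.3  19.7] r 53.9 phi -164.0 toolphi -163.8 F [ 2.  -9.7 -3.8] T [-1.5 -0.  -0.2] N@60 resist(ccw+) 8.86 6.24 open 30.17882235416828
about axis via ref: 9.126868226405739 Tz -0.15686758030950515
```

Call:
carry_out(
  deltas=[0, -0.0035, 0, 1],
)

```text
t: 23.95
position: [458.0, -36.0, 19.7]
ee_rot: [3.048, 0.415, 0.193]
ft_force: [2.0, -11.5, -3.5]
opening: 30.2
```

```bash
python3 t.py;  python3 -c "
from g import *
c=arm.read_camera('wrist');save(c,'w31.png')";python3 t.py
```

```text
t 23.95 p [458.  -36.   19.7] r 54.0 phi -165.5 toolphi -164.8 F [  2.  -11.5  -3.5] T [-1.7 -0.1 -0.1] N@60 resist(ccw+) 10.46 8.18 open 30.190478214058
about axis via ref: 11.632652872497443 Tz -0.1370469275061014
t 24.0 p [457.9 -35.8  19.6] r 54.1 phi -165.8 toolphi -164.8 F [ 1.3 -9.3 -2.9] T [-1.6 -0.1 -0.1] N@60 resist(ccw+) 8.45 6.2 open 29.761905667206914
about axis via ref: 9.051168985397398 Tz -0.13474110165804787
```

View pics/w31.png

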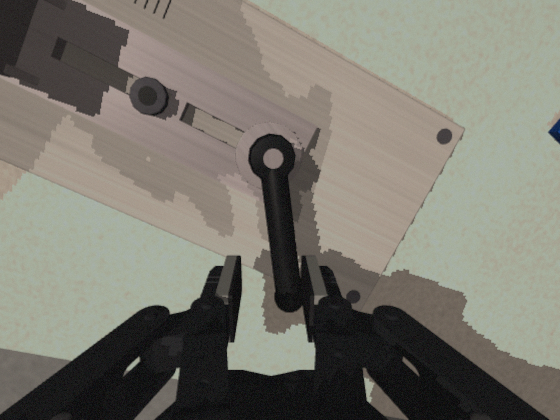

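The push averages about 10 N at 60 mm, which is hand-tight. I'll back the finger off, lift out and check the bracket.

Call:
carry_out(
  deltas=[0, 0.007, 0, 0, 0, 0, 0, 0],
)

```text
t: 24.25
position: [460.1, -42.8, 20.5]
ee_rot: [3.048, 0.413, 0.194]
ft_force: [-0.1, 0.0, 1.1]
opening: 29.7
```

```bash
python3 t.py;  python3 -c "
from g import *
c=arm.read_camera('wrist');save(c,'w32.png')"
```

```text
t 24.25 p [460.1 -42.8  20.5] r 54.2 phi -158.0 toolphi -164.8 F [-0.1  0.   1.1] T [0.1 0.  0. ] N@60 resist(ccw+) -0.04 -0.04 open 29.682756621404753
about axis via ref: -0.033557308706391634 Tz 1.3549995304105913e-05
```

View pics/w32.png

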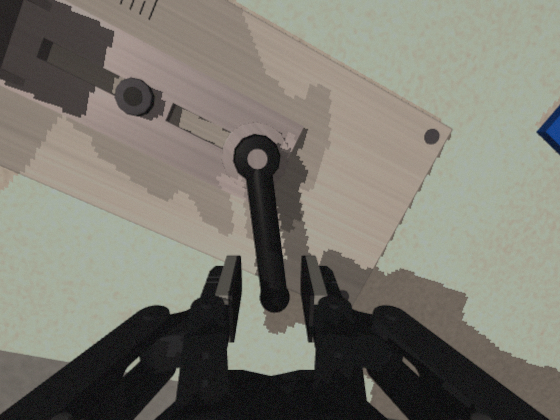

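Call:
carry_out(
  deltas=[0, 0, -0.04, 0, 0, 0, -0.06, 0, 0, 0, -0.05, 0, 0, 0, 0, 0],
)

```text
t: 24.8
position: [438.8, -34.9, 172.7]
ee_rot: [3.051, 0.414, 0.19]
ft_force: [-0.4, -0.3, -1.3]
opening: 29.7
```

```bash
python3 t.py; python3 -c "
from g import *
rows((515,40,200),-11,8)"
```

```text
t 24.8 p [438.8 -34.9 172.7] r 72.6 phi -170.1 toolphi -164.8 F [-0.4 -0.3 -1.3] T [-0.   0.1  0. ] N@60 resist(ccw+) 0.29 0.44 open 29.69382646914884
about axis via ref: 0.5734793511304842 Tz 0.00909356305917077
turn -63.80372541797554 ty -74.80372541797554
[np.float64(0.012), np.float64(-0.0063), np.float64(-0.0025), np.float64(-7.98), np.float64(0.0128), np.float64(-0.0046), np.float64(-0.0025), np.float64(-7.98), np.float64(0.0133), np.float64(-0.0027), np.float64(-0.0025), np.float64(-7.98), np.float64(0.0135), np.float64(-0.0009), np.float64(-0.0025), np.float64(-7.98), np.float64(0.0135), np.float64(0.001), np.float64(-0.0025), np.float64(-7.98), np.float64(0.0132), np.float64(0.0029), np.float64(-0.0025), np.float64(-7.98), np.float64(0.0127), np.float64(0.0047), np.float64(-0.0025), np.float64(-7.98), np.float64(0.0119), np.float64(0.0064), np.float64(-0.0025), np.float64(-7.98)]
```

Call:
carry_out(
  deltas=[0.012, -0.006, -0.003, -8, 0.013, -0.005, -0.003, -8, 0.013, -0.003, -0.003, -8, 0.0135, -0.001, -0.003, -8, 0.0135, 0.001, -0.003, -8, 0.013, 0.003, -0.003, -8, 0.013, 0.005, -0.003, -8, 0.012, 0.006, -0.003, -8, 0, 0, 0, 0],
)

```text
t: 25.92
position: [509.1, 46.8, 190.5]
ee_rot: [2.304, 1.986, 0.092]
ft_force: [-0.5, -0.5, 0.3]
opening: 29.9
```

Run:
```python
from g import *
s=arm.state();print(s["t"],s["position"])
c=arm.read_camera("wrist");save(c,"w33.png")
q=proj(c,[545,108,15]).astype(int);print(q);save(c,"w33c.png",(q[0]-55,q[1]-40,q[0]+55,q[1]+40),7)
for n in ["scene","wrist"]:
    if n!="wrist": arm.read_camera(n)
    for k in ["bracket_edge","index_line","handle_end","vial_a_centre","pot_centre"]:
        for d in arm.pinpoint(n,k)[:2]:
            p=d["point"];print(n,k,p,(p[:2]-C)@ex,(p[:2]-C)@ey,round(d["conf"],2))
```

```text
25.925 [509.1  46.8 190.5]
[275 115]
scene bracket_edge [508.3, -335.0, 8.5] 58.011793120729024 -424.2250368129134 0.7
scene bracket_edge [506.1, -22.9, 16.2] -3.6992741398754565 -118.27897264872588 0.29
scene index_line [703.3, 239.9, 31.5] 139.73300245104784 177.32018504957483 0.47
scene index_line [568.1, 110.8, 15.3] 31.65044855203567 24.794739491572564 0.41
scene handle_end [564.0, 109.1, 19.0] 27.950152392040348 22.343656398667697 0.51
scene vial_a_centre [701.9, 239.8, 32.3] 138.3778052937588 176.95488973770293 0.54
scene pot_centre [678.2, 176.9, 34.8] 127.11512685523387 110.68836670842074 0.56
wrist bracket_edge [562.9, 110.5, 18.0] 26.603229896720734 23.508044560580228 0.84
wrist bracket_edge [515.7, -24.8, 40.5] 6.086883912437571 -118.31229794166161 0.73
wrist index_line [565.4, 105.1, 12.0] 30.087666430373236 18.684280258404197 0.79
wrist handle_end [454.7, -41.7, 54.1] -50.56770225600638 -146.54114605989636 0.85
wrist pot_centre [680.6, 173.5, 33.4] 130.1197826797885 107.80877587360239 0.56
```

View pics/w33.png

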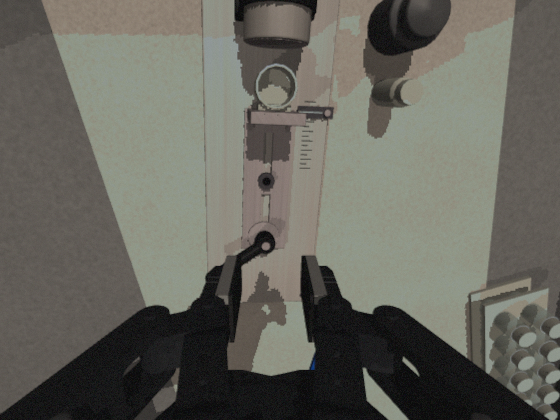

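View pics/w33c.png

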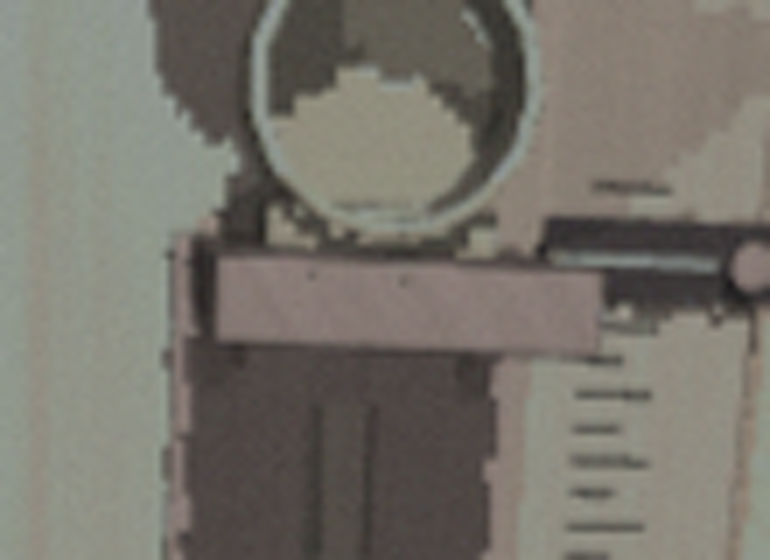

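Run:
```python
from g import *
c=arm.read_camera("wrist")
f=lambda u,v:(220+u/7-.5,75+v/7-.5)
print("idx",B(c,f(552,259),15),B(c,f(718,266),15))
print("foot corner L top? ",B(c,f(178,235),12),B(c,f(178,235),20))
print("top front",B(c,f(215,253),87),B(c,f(602,270),87),"back",B(c,f(218,340),87),B(c,f(600,352),87))
for y in (22.5,24,25.5):
    print(y,[((proj(c,[*(C+x*ex+y*ey),z])+.5-[220,75])*7).round() for x,z in((-25,12),(-25,20),(25,12),(25,20),(31,15),(-23,87),(23,87))])
```

```text
idx [34.2 22.1] [59.7 22.2]
foot corner L top?  [-21.2  23.2] [-21.5  23.4]
top front [-19.9  23.6] [25.6 23.5] back [-19.4  13.9] [26.2 14.2]
22.5 [array([152., 239.]), array([154., 240.]), array([488., 253.]), array([497., 255.]), array([531., 256.]), array([188., 262.]), array([579., 278.])]
24 [array([152., 228.]), array([154., 230.]), array([488., 243.]), array([498., 245.]), array([532., 245.]), array([188., 248.]), array([580., 265.])]
25.5 [array([152., 217.]), array([154., 219.]), array([489., 232.]), array([498., 234.]), array([532., 234.]), array([189., 234.]), array([581., 251.])]
```

The face reads about 1.1 mm past the line. I'll take one closer cross-check view.

Call:
carry_out(
  deltas=[0.03, 0.01, 0.025, 0, 0.02, 0, 0.025, 0, 0, 0, 0, 0],
)

```text
t: 26.95
position: [533.8, 93.0, 142.8]
ee_rot: [2.302, 1.981, 0.097]
ft_force: [-0.3, 0.1, 0.4]
opening: 30.0
```

Run:
```python
from g import *
s=arm.state();print(s["t"],s["position"])
c=arm.read_camera("wrist");save(c,"w34.png")
q=proj(c,[550,108,15]).astype(int);print(q);save(c,"w34c.png",(q[0]-55,q[1]-40,q[0]+55,q[1]+40),7)
for y in (22,23.5,25):
    print(y,[((proj(c,[*(C+x*ex+y*ey),z])+.5-(q-[55,40]))*7).round() for x,z in((-25,12),(-25,20),(25,12),(25,20),(31,15),(-23,87),(23,87))])
c=arm.read_camera("scene");q=proj(c,[550,108,15]).astype(int);save(c,"s34.png",(q[0]-40,q[1]-40,q[0]+30,q[1]+20),10);print(q)
for y in (22,23.5,25):
    print(y,[((proj(c,[*(C+x*ex+y*ey),z])+.5-(q-[40,40]))*10).round() for x,z in((25,12),(25,20),(31,15))])
```

```text
26.95 [533.8  93.  142.8]
[267 172]
22 [array([ 97., 252.]), array([ 96., 264.]), array([469., 258.]), array([478., 271.]), array([517., 264.]), array([105., 406.]), array([553., 411.])]
23.5 [array([ 97., 240.]), array([ 96., 253.]), array([470., 247.]), array([479., 260.]), array([517., 253.]), array([105., 392.]), array([554., 397.])]
25 [array([ 97., 229.]), array([ 96., 242.]), array([471., 236.]), array([479., 249.]), array([518., 242.]), array([105., 378.]), array([555., 383.])]
[296 190]
22 [array([447., 450.]), array([448., 428.]), array([459., 460.])]
23.5 [array([452., 447.]), array([454., 426.]), array([465., 458.])]
25 [array([458., 445.]), array([460., 423.]), array([471., 456.])]
```

View pics/w34c.png

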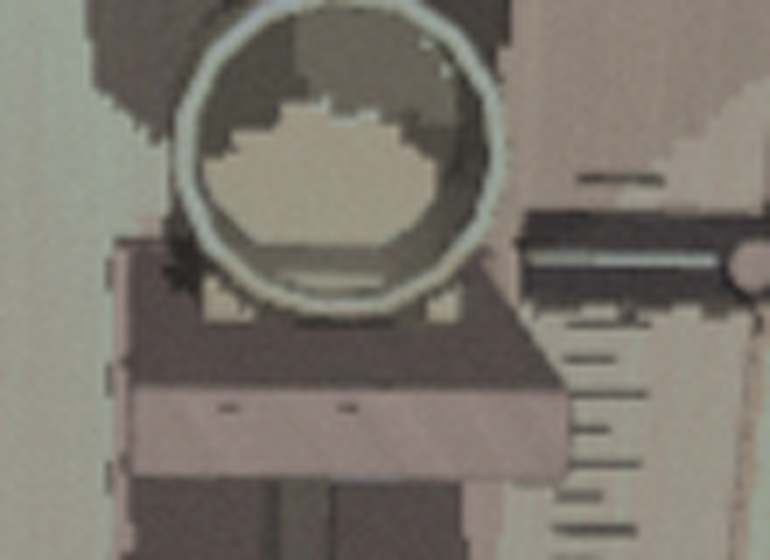

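View pics/s34.png

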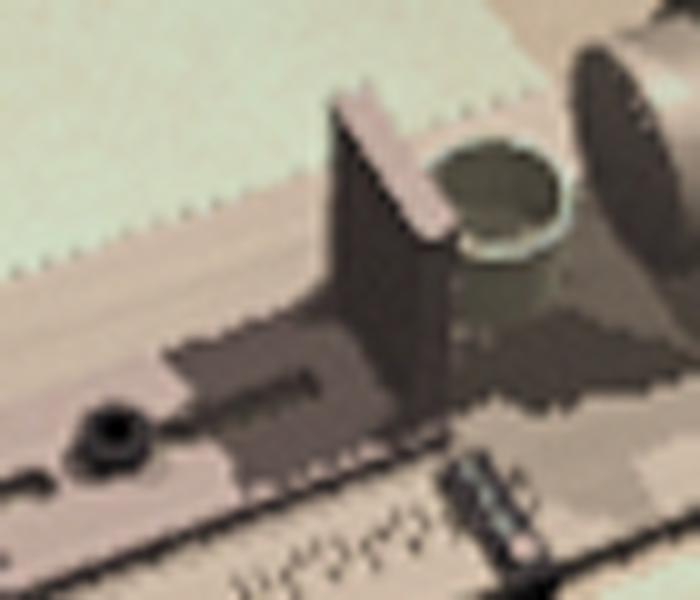

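The closer view puts the face about +0.8 mm from the line: face corners at 23.4–23.6 mm, line at 22.7 mm. The foot lies flat, the lever is parked and the arm is clear, so I'll hand in.

```bash
python3 -c "
from h import *
print(arm.job_done()); print(arm.state()['t'])"
```

```text
the job is handed in; nothing more can be done
None
the job is handed in; nothing more can be done
```

I slid the stainless bracket to the index line and swung the lever clockwise until it was clamped hand-tight. I then lifted clear and handed the job in at about 27 s; no verdict was reported.

- **Bracket position:** the slide came up about 1 mm short at first, so I gripped the upright again and corrected it. In the last close wrist picture, after clamping, the probe-side face is about 0.8 mm past the line. The picture before it gave about 1.1 mm; the tolerance is 2.5 mm. The foot looks flat in the pictures.
- **Lever:** my first sweep slipped underneath the handle, so I went back with the fingers lower. It bit after about 70–75° of turn. The last push read between 8.5 and 11.6 N, about 10 N at 60 mm. These readings scatter by about 1 N and depend on the arm's small tilt (up to 7°). When I backed off, the handle stayed where it was.
- **Other checks:** no contact with the probe is known; the bracket's cup ended short of it. After clamping, the pot and vial A still measured where they started, within the networks' accuracy. I did not measure vial B again, only saw it standing in the last pictures.
- **Disagreement:** the trained network's index-line point in the wrist pictures was 3–5 mm off my own measurement, so I did not use it. Its reading of the bracket edge (23.5 mm) agreed with mine.

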